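# Pack the jar chest at the market stall

## Task

Close up this corner of the stall: take the dipper out of the chest and hang it by its crook on the steel rail, easing it off so that its lopsided weight does not swing it off, and stand all the squat metal-capped jars upright in the chest. Then shut the lid fully, and only after that turn the latch knob clockwise until it clicks over and stays. Leave the bottles, the wide jar, the tin, the mug and the bowl where they are.

Things in the scene. Friction and masses are not known exactly. Their poses are not given: they have to be found in the camera images.
- chest: open-topped plywood chest fixed to the counter, 200 mm (its x) by 330 mm (its y) by 115 mm high, walls and floor 6 mm; origin at the centre of its underside, z up, x towards its hinge side (away from the robot). The inner floor is 6 mm above the origin. A steel post (34 x 50 mm) against its front, 117 mm to -x and 90 mm to +y of the origin, carries the latch
- chest_lid (a joint): angle of the chest's plywood lid (200 x 330 x 8 mm) about the hinge along the top of the chest's +x wall, 0 = flat shut, grows as it opens, 1.9 at most; at about 1.57 it stands upright. The hinge is stiff: the lid stays where it is left and needs 1 to 3 N at its free edge to move, all the way down.
- chest_lid_hinge (a point): middle of the lid's hinge line, at the top of the chest's +x wall (115 mm up); its axes turn with the lid, which extends 200 mm along its -x, with its outer face 8 mm along its z. A round knob 35 mm high stands on that face, midway along, 30 mm from the free edge
- latch (a joint): angle of the latch knob at the chest's front, about a vertical axis: 0 = open, grows clockwise seen from above; a detent holds it at 0 and at 1.5 (latched), and it snaps to the nearer of the two when let go; about 0.13 N m takes it over the hump half-way at 0.75. The stops are at 0 and 1.56
- latch_grip (a point): on the latch knob's axis at the height to grip, 151.5 mm above the counter. The knob is an upright black bar 52 mm long, 12 mm thick, 30 mm high (its top is 12 mm above this point, its foot 18 mm below it); the point turns with it and the bar lies along the point's x (at 0 that is the chest's y). A steel tongue under the bar, along the point's x, swings over the lid's front edge when latched
- rack: steel rail rack fixed to the counter: a round bar 12 mm thick along the rack's y, its centre line 250 mm above the counter, between two posts 170 mm apart, no taller than the bar; origin on the counter under the bar's middle. The rack's x points away from the robot
- rail_mid (a point): middle of the bar, on its centre line; axes as the rack's
- dipper: aluminium dipper, 0.3 kg, standing in the chest at the start: a cup 72 mm across, 55 mm high; a strap handle (22 mm wide, 5 mm thick) rising 45 mm from the cup's axis on its +x side, bent at the top away from the cup into a downward-open crook. Origin at the centre of the cup's underside, z up. Hang it with its x along the rack's x, cup on the robot's side: it then clears everything
- dipper_grip (a point): in the dipper's wooden grip plate, at x = 8, y = 0, z = 168 mm of the dipper, axes as the dipper's. The plate is 10 mm thick (y) and 42 mm high, and spans x from -20 to +45 mm and z from 145 to 187 mm of the dipper
- dipper_mass (a point): the dipper's centre of mass, at x = 14, z = 70 mm of the dipper, well to one side of the crook: hung freely it leans 0.39 rad, the cup swinging in under the bar towards the rack's +x. Let go in any other attitude it swings
- dipper_crook (a point): point inside the crook of the dipper, at x = 60, y = 0, z = 181 mm of the dipper: where the bar's centre line comes to lie when the crook is seated on the bar (about 6 mm under the crook's inner top). The crook is 25 mm wide inside (x from 47 to 72 mm); its outer top is at z = 192 mm and its free leg ends at z = 150 mm
- jar1: a squat brown jar: body 60 mm in diameter and 60 mm high, then a plain eight-sided metal cap 44 mm across its flats and 36 mm high (96 mm in all; flats square to x and y and at 45 degrees), 0.2 to 0.4 kg; origin at the centre of its underside, z up its axis. Two to four such jars are present; the absent ones read None from the start
- jar2: a squat brown jar: body 60 mm in diameter and 60 mm high, then a plain eight-sided metal cap 44 mm across its flats and 36 mm high (96 mm in all; flats square to x and y and at 45 degrees), 0.2 to 0.4 kg; origin at the centre of its underside, z up its axis. Two to four such jars are present; the absent ones read None from the start
- jar3: a squat brown jar: body 60 mm in diameter and 60 mm high, then a plain eight-sided metal cap 44 mm across its flats and 36 mm high (96 mm in all; flats square to x and y and at 45 degrees), 0.2 to 0.4 kg; origin at the centre of its underside, z up its axis. Two to four such jars are present; the absent ones read None from the start
- jar4: a squat brown jar: body 60 mm in diameter and 60 mm high, then a plain eight-sided metal cap 44 mm across its flats and 36 mm high (96 mm in all; flats square to x and y and at 45 degrees), 0.2 to 0.4 kg; origin at the centre of its underside, z up its axis. Two to four such jars are present; the absent ones read None from the start
- oil1: a tall amber bottle, 66 mm across, 170 mm high, a bystander to be left where it stands; origin at the centre of its underside
- oil2: a tall amber bottle, 66 mm across, 170 mm high, a bystander to be left where it stands; origin at the centre of its underside
- sauce: a tall green bottle, 60 mm across, 190 mm high, a bystander to be left where it stands; origin at the centre of its underside
- widejar: a wide jar, 100 mm across, 130 mm high, green cap, a bystander to be left where it stands; origin at the centre of its underside
- tin: a steel tin, 66 mm across, 90 mm high, a bystander to be left where it stands; origin at the centre of its underside
- mug: a white mug, 72 mm across, 85 mm high, a bystander to be left where it stands; origin at the centre of its underside
- bowl: a blue bowl, 110 mm across, 50 mm high, a bystander to be left where it stands; origin at the centre of its underside

How it is judged:
By the outcome, as a careful person would: the job done as asked, in the order asked, and still so for the second after the job is handed in, with the robot touching nothing.
Of jar1, jar2, jar3, jar4 only 2 to 4 are there at a start; the rules pass over those that are not, and their reading is None.
At some moment in a run one of jar1, jar2, jar3, jar4 may be knocked a few centimetres aside while the robot is not near it.
It also fails if it takes over 210 s, if anything falls off the work surface, if the arm or the gripper's body presses on something with over 40 N, if the wrist force passes 120 N, or if a joint passes its speed limit or range.

## Robot

A 7-joint arm with a two-finger parallel gripper is mounted at the origin on the work surface. World frame = base frame: x ahead of the robot, y to its left, z up, the work surface at z = 0. Lengths are in m, angles in degrees, forces in N, time in s.
With the tool pointing down it reaches from about 0.35 to 0.9 m from the base axis. Payload 7.2 kg.
Tool frame: the origin (TCP) lies at the very end of the fingers, on their centre line; the grasp point (between the pads) lies 19 mm behind it; z points along the fingers, x is the direction in which the jaws open and shut, and the axes are right-handed (so a half turn about z gives the same grasp; the last joint's range is limited). The gripper opens to 85 mm and grips with 20 to 120 N. Pads are 22 mm wide; open, the fingers measure 114 mm over their backs; the gripper's body (76 mm by 85 mm) begins 54 mm behind the grasp point. The pads swing forward as they close: fully open they stand 13 mm farther back than shut.
Start: joints at [-75.527, 23.554, -0.728, 91.456, 0.321, 64.991, -4.71], TCP at [0.197, 0.593, 0.231] pointing down, gripper open.
Joint ranges: [-169.25, 169.25], [-16.82, 113.86], [-84.01, 82.57], [7.8, 145.47], [-59.2, 239.2], [7.22, 106.19], [-163.78, 163.78]. Speed limits (degrees/s): [136.94, 136.94, 172.46, 172.46, 180, 180, 180].

## Interface

Orientations are given as a 3x3 rotation matrix whose columns are the frame's x, y, z axes.
In Python, from cell import telemetry, optics, job, finder gives the robot as it stands.
- The arm moves only by the tool step_arm, never from a script. Its argument "targets" is a list of rows, each an object of numbers: "x", "y", "z": the shift along the world's x, y, z in m; "twist": the turn about the world's z in rad. In form: [{"x": .., "y": .., "z": .., "twist": ..}, ...]. A call has 1 to 5 rows; each row is the pose to reach, as a shift and turn from the pose measured when the call began; what a row does not reach only later rows make up. A row lasts 1/8 s, in which the tool goes at most 62.5 mm and 10.7 degrees, less where a joint would pass 70% of its speed; a pose out of reach is approached as far as the arm can. A call with a gripper value outside its range is refused whole. "claw" is the closure, from 0 (fully open) to 1 (shut), set as the call begins (left out, the last holds). The fingers move at their own pace and stop on an object; the grip force is fixed at half the most. Time passes only in rows, so rows that repeat a pose let the fingers close. It gives the time, the measured TCP pose, the force and the opening at its end, in the units of the state.
- telemetry.get_state(): the state, without advancing time (a new reading comes with each control period).
- optics.snapshot(name): name is "scene" or "top"; returns a dict with "color" (480x640x3 uint8, red, green, blue), "mtx" (3x3 intrinsics, pixels), "D" ([k1, k2, p1, p2, k3] as OpenCV has them; the pictures are not rectified), "R" (3x3) and "t" (3): a world point X has camera coordinates R X + t. Camera axes: x right, y down, z forward; pixel columns grow to the right and rows downward; lengths in m; the calibration is good to about 2 mm. A picture is of the moment at which its call begins. There is no depth.
- job.close_job(): hands the job in, once; it reports no verdict.
Trained networks look in a picture, given as the dict that the camera call returned (one of the last four; its "shot" number tells which), for a name from the list of things; names that differ only in an ending like _2 or _b are one class to them, and where a whole thing is asked for, a point or a joint stands for the part that bears it (a point fixed in the world has none). Each returns a list of dicts, best first, with "p" (0 to 1); they miss things now and then, are a little off and sometimes report something else, mostly with a low value. They report only what shows in the picture. A call takes as long as a camera call.
- finder.recognise(picture, label): "position" ([column, row] in pixels, amid what is visible of it).
The state is a dict: "time": time; "joints": joint angles; "qd": joint speeds; "joint_torque": joint torques, N m; "ee_pos": TCP position; "tcp_rot": TCP orientation; "wrist_force": force on the tool from outside, world axes, zero at the start; "ft_torque": the same for the moment, N m; "opening": finger opening in m.
Only numpy, scipy, OpenCV 4.12 (cv2) and the standard library are available. Lean on these libraries where they do the work, as an engineer would, in place of code of your own. Each camera call takes 0.05 s, during which the arm holds its last target.

## Working session

There is one attempt and no reset: what is moved stays moved. The work goes in short steps, Python scripts to look and compute and a tool call to move; the robot and the scene stay as the last step left them, time stands still between calls to the robot, and variables do not carry over. Pictures are saved under pics/ and viewed, and the job is handed in when it is done.

Besides the shell and the picture viewer there is one more tool, called after "Request:" in YAML: its name, and indented under it one key for each argument. step_arm: Moves the arm, as the interface text tells. Its arguments: {"type":"object","properties":{"targets":{"type":"array"},"claw":{"type":"number"}},"required":["targets"]}

```bash
ls -la; mkdir -p pics
cat > h.py <<'E'
import numpy as np, cv2
from cell import telemetry, optics, job, finder
def snap(n,f=None):
    s=optics.snapshot(n)
    if f: cv2.imwrite('pics/'+f+'.png', s['color'][:,:,::-1])
    return s
def cal(s): return np.array(s['mtx'],float),np.array(s['D'],float),np.array(s['R'],float),np.array(s['t'],float)
def proj(s,P):
    K,D,R,t=cal(s); return cv2.projectPoints(np.array(P,float).reshape(-1,3),cv2.Rodrigues(R)[0],t,K,D)[0].reshape(-1,2)
def ray(s,uv):
    K,D,R,t=cal(s); u=cv2.undistortPoints(np.array(uv,float).reshape(-1,1,2),K,D).reshape(-1,2)
    d=np.c_[u,np.ones(len(u))]@R; return -R.T@t, d/np.linalg.norm(d,axis=1)[:,None]
def atz(s,uv,z):
    o,d=ray(s,uv); return o+d*((z-o[2])/d[:,2])[:,None]
def tri(s1,u1,s2,u2):
    o1,d1=ray(s1,u1);o2,d2=ray(s2,u2);d1=d1[0];d2=d2[0]
    A=np.c_[d1,-d2];x=np.linalg.lstsq(A,o2-o1,rcond=None)[0]
    a=o1+d1*x[0];b=o2+d2*x[1];return (a+b)/2,np.linalg.norm(a-b)
E
python3 - <<'E'
from h import *
np.set_printoptions(precision=4,suppress=True)
print(telemetry.get_state())
S={}
for n in('scene','top'):
    s=snap(n,n+'0');S[n]=s;print(n,cal(s), -s['R'].T@s['t'])
    for l in ['chest','chest_lid','latch','rack','dipper','jar1','oil1','sauce','widejar','tin','mug','bowl','dipper_grip']:
        try: print(l,[(np.round(r['position'],1).tolist(),round(r['p'],2)) for r in finder.recognise(s,l)])
        except Exception as e: print(l,e)
E
```

```text
total 12
drwxr-xr-x  3 agent agent 4096 Dec  6 06:36 .
drwxr-xr-x 23 root  root  4096 Dec  6 06:36 ..
drwxr-xr-x  2 agent agent 4096 Dec  6 06:36 pics
{'time': 0.0, 'joints': array([-75.5286,  23.6022,  -0.7277,  91.5026,   0.3212,  64.9911,
        -4.709 ]), 'qd': array([ 0.0107, -0.0036,  0.0018,  0.0054, -0.0394, -0.0998, -0.02  ]), 'joint_torque': array([ -0.0007, -60.0638,   0.6821, -29.9415,   0.0139,   0.0109,
        -0.    ]), 'ee_pos': array([0.197 , 0.5926, 0.2304]), 'tcp_rot': array([[ 0.3153,  0.949 , -0.0004],
       [ 0.949 , -0.3153, -0.0016],
       [-0.0016,  0.0001, -1.    ]]), 'wrist_force': array([0.3934, 0.4108, 0.1407]), 'ft_torque': array([ 0.0331, -0.0016,  0.026 ]), 'opening': 0.08540245765191518}
scene (array([[441.5541,   0.    , 327.5583],
       [  0.    , 441.5541, 239.854 ],
       [  0.    ,   0.    ,   1.    ]]), array([-0.1061,  0.    ,  0.    ,  0.    ,  0.    ]), array([[ 0.6185,  0.7857, -0.0112],
       [ 0.6251, -0.5007, -0.5988],
       [-0.4761,  0.3633, -0.8008]]), array([-0.3516, -0.2294,  1.6411])) [ 1.1421 -0.4348  1.1729]
chest [([360.6
[... 1230 characters left out ...]

latch [([230.2, 282.8], 0.49)]
rack [([430.9, 176.1], 0.77)]
dipper [([230.9, 279.8], 0.65), ([265.8, 250.7], 0.63), ([451.3, 256.3], 0.38), ([264.4, 215.0], 0.22)]
jar1 [([369.7, 233.6], 0.89), ([449.2, 259.5], 0.78), ([411.8, 256.7], 0.71), ([369.8, 263.5], 0.57)]
oil1 [([137.0, 248.1], 0.67), ([169.0, 203.1], 0.59)]
sauce [([508.2, 223.2], 0.84), ([265.7, 212.7], 0.49)]
widejar [([350.0, 156.0], 0.87), ([264.1, 250.9], 0.25)]
tin [([433.0, 304.2], 0.72), ([433.5, 176.1], 0.32), ([369.8, 264.5], 0.15)]
mug [([381.1, 307.0], 0.78)]
bowl [([263.0, 248.6], 0.73), ([412.8, 256.0], 0.55), ([508.9, 222.2], 0.4)]
dipper_grip [([263.6, 248.9], 0.87), ([346.9, 158.3], 0.6), ([260.9, 176.0], 0.35)]
```

View pics/scene0.png

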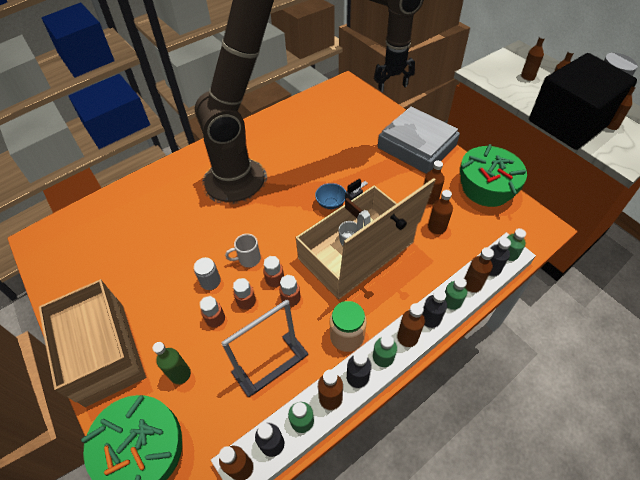

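View pics/top0.png

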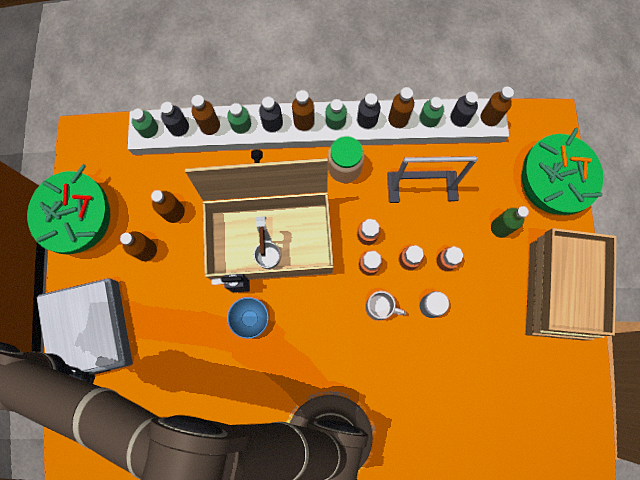

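Run:
```python
import cv2
a=cv2.imread('pics/top0.png')
cv2.imwrite('pics/top0a.png',cv2.resize(a[120:320,120:390],None,fx=2.9,fy=2.9,interpolation=cv2.INTER_CUBIC))
cv2.imwrite('pics/top0b.png',cv2.resize(a[120:340,310:550],None,fx=2.7,fy=2.7,interpolation=cv2.INTER_CUBIC))
a=cv2.imread('pics/scene0.png')
cv2.imwrite('pics/sc0a.png',cv2.resize(a[130:340,230:480],None,fx=2.8,fy=2.8,interpolation=cv2.INTER_CUBIC))
cv2.imwrite('pics/sc0b.png',cv2.resize(a[220:450,140:400],None,fx=2.6,fy=2.6,interpolation=cv2.INTER_CUBIC))
```

```text
(no output)
```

View pics/top0a.png

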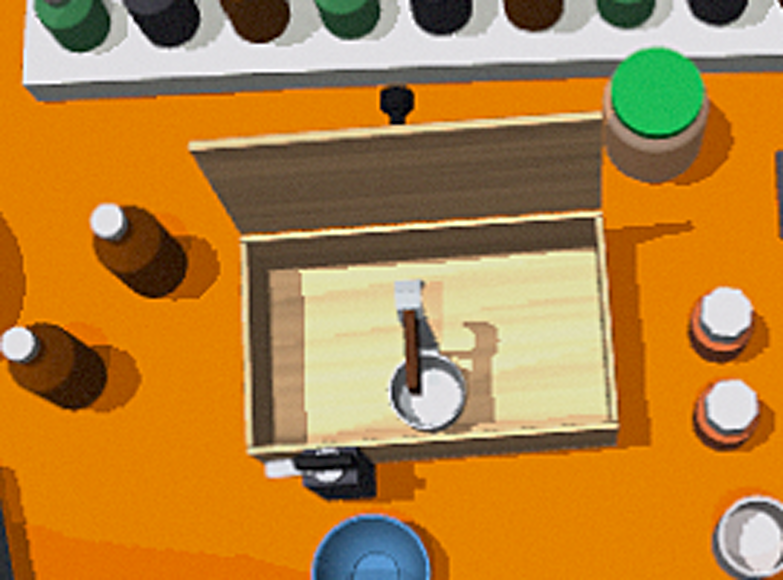

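View pics/top0b.png

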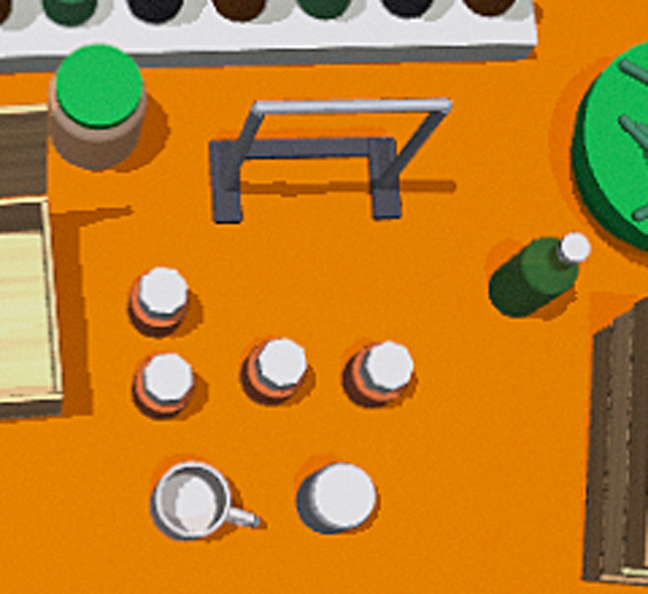

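View pics/sc0a.png

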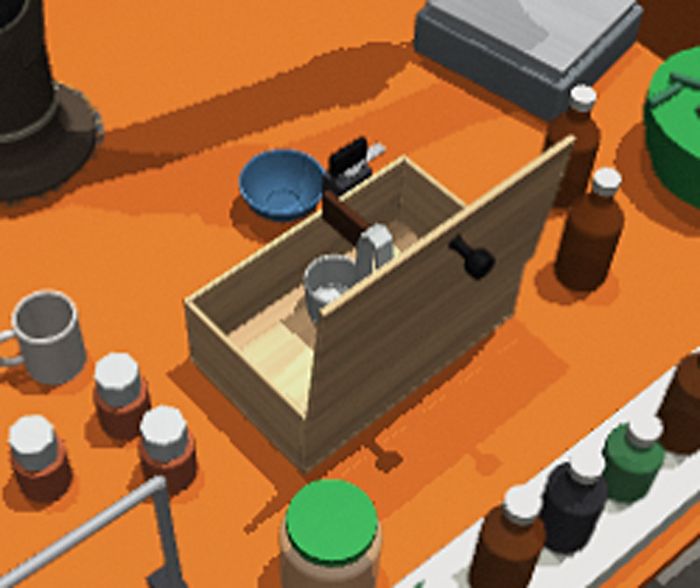

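View pics/sc0b.png

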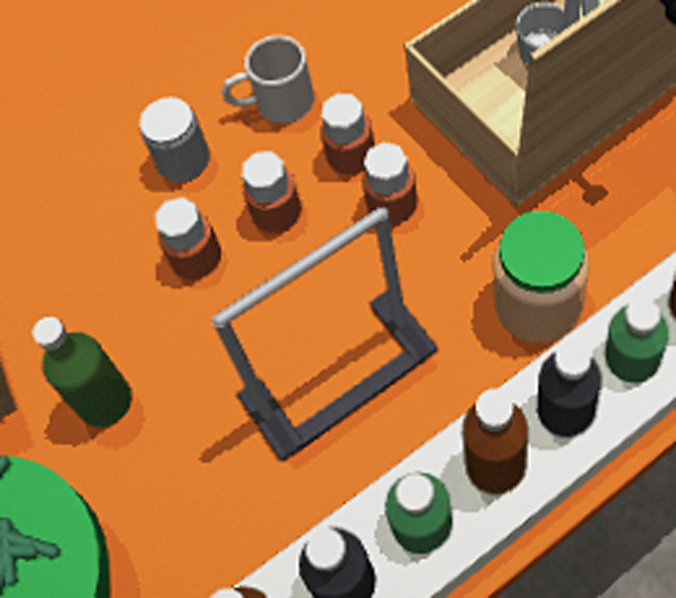

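```bash
cat > fit.py <<'E'
from h import *
import pickle
np.set_printoptions(precision=4,suppress=True)
T=snap('top');S=snap('scene');pickle.dump((T,S),open('ts.pkl','wb'))
a=lambda x,y:(120+x/2.9,120+y/2.9); b=lambda x,y:(310+x/2.7,120+y/2.7)
c=lambda x,y:(230+x/2.8,130+y/2.8); d=lambda x,y:(140+x/2.6,220+y/2.6)
def pr(n,u,v): P,e=tri(T,u,S,v); print(n,P,'gap',round(e*1e3,1)); return P
pr('rim -x-y',a(617,428),c(187,300));pr('rim +x-y',a(601,213),c(306,418));pr('rim -x+y',a(249,452),c(404,158))
l1=pr('lid +y',a(190,148),c(573,137));l2=pr('lid -y',a(601,113),c(322,310))
r1=pr('rail+y',b(257,106),d(384,214));r2=pr('rail-y',b(447,106),d(218,321));print(np.linalg.norm(r1-r2),(r1+r2)/2)
for n,u,v in [('ja',b(163,293),d(386,160)),('jb',b(168,379),d(344,113)),('jc',b(281,363),d(265,170)),('jd',b(390,366),d(180,218))]: pr(n,u,v)
pr('crook',a(409,287),c(377,232))
pr('plate front top',a(414,393),c(325,195));pr('plate back top',a(408,312),c(366,228))
pr('latch bar top +y', a(295,460),c(366,140));pr('latch bar top -y',a(352,455),c(331,158))
pr('widejar',a(657,90),c(332,520)); pr('bowl',a(372,555),c(283,185))
E
python3 fit.py
```

```text
rim -x-y [ 0.4393 -0.0202  0.1051] gap 7.1
rim +x-y [ 0.637  -0.014   0.1064] gap 6.1
rim -x+y [0.4286 0.3068 0.1038] gap 4.3
lid +y [0.6459 0.3151 0.3061] gap 4.5
lid -y [ 0.6587 -0.0144  0.3126] gap 2.7
rail+y [ 0.6763 -0.2047  0.245 ] gap 3.9
rail-y [ 0.6722 -0.3797  0.2437] gap 4.0
0.1750587869581997 [ 0.6742 -0.2922  0.2444]
ja [ 0.5423 -0.1249  0.0863] gap 5.6
jb [ 0.4579 -0.1253  0.0813] gap 6.4
jc [ 0.4685 -0.2369  0.0846] gap 4.9
jd [ 0.4618 -0.3433  0.0846] gap 7.8
crook [0.5513 0.1511 0.196 ] gap 2.8
plate front top [0.4645 0.1517 0.1768] gap 6.3
plate back top [0.5324 0.1534 0.1835] gap 2.5
latch bar top +y [0.4134 0.2567 0.1538] gap 4.8
latch bar top -y [0.4146 0.2053 0.1592] gap 1.6
widejar [ 0.7477 -0.0709  0.1217] gap 3.3
bowl [0.3359 0.2012 0.0509] gap 3.3
```

Run:
```python
from h import *
import pickle
T,S=pickle.load(open('ts.pkl','rb'))
jars=[[.54,-.125],[.458,-.125],[.468,-.237],[.462,-.343]]
M={'rim':[[0.635,-.014,.115],[.437,-.02,.115],[.427,.307,.115]],'rail':[[.674,-.205,.25],[.672,-.38,.25]]}
import math
for n,s,(x0,y0,x1,y1),f in[('top',T,(310,120,550,340),2.7),('scene',S,(140,220,400,450),2.6)]:
    im=s['color'][:,:,::-1].copy()
    W=4; big=cv2.resize(im,None,fx=W,fy=W,interpolation=cv2.INTER_CUBIC)
    hsv=cv2.cvtColor(im,cv2.COLOR_BGR2HSV)
    m=((hsv[...,1]<60)&(hsv[...,2]>215)).astype(np.uint8)
    nc,lab,st,ce=cv2.connectedComponentsWithStats(m)
    for j in jars:
        p=proj(s,[*j,.096])[0]
        best=min([i for i in range(1,nc) if 40<st[i,4]<900],key=lambda i:np.linalg.norm(ce[i]-p))
        print(n,j,p.round(1),ce[best].round(1),st[best])
        th=np.linspace(0,2*np.pi,60)
        for z,r in((.096,.022),(0,.03),(.06,.03)):
            q=proj(s,np.c_[j[0]+r*np.cos(th),j[1]+r*np.sin(th),th*0+z])
            cv2.polylines(big,[((q+.5)*W).astype(np.int32)],True,(255,0,0),1)
    cv2.imwrite(f'pics/ov_{n}.png',cv2.resize(big[y0*W:y1*W,x0*W:x1*W],None,fx=.7,fy=.7))
```

```text
top [0.54, -0.125] [369.8 228.1] [370.2 226.8] [363 219  16  17 207]
top [0.458, -0.125] [371.5 258.9] [371.9 259.1] [364 251  16  17 215]
top [0.468, -0.237] [413.9 253.5] [414.3 253.6] [406 246  17  17 216]
top [0.462, -0.343] [453.9 254.3] [454.3 254.7] [446 247  17  17 208]
scene [0.54, -0.125] [286.7 279.4] [287.7 281.1] [280 275  16  13 153]
scene [0.458, -0.125] [270.8 260.9] [270.8 261.6] [264 256  15  12 140]
scene [0.468, -0.237] [240.3 283.4] [240.5 284.4] [233 278  16  13 152]
scene [0.462, -0.343] [207.  302.1] [207.4 302.7] [200 296  16  14 162]
```

View pics/ov_top.png

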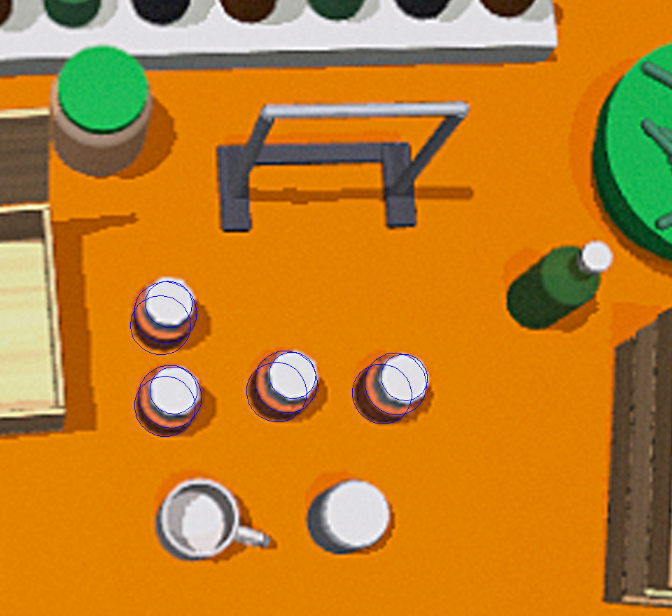

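View pics/ov_scene.png

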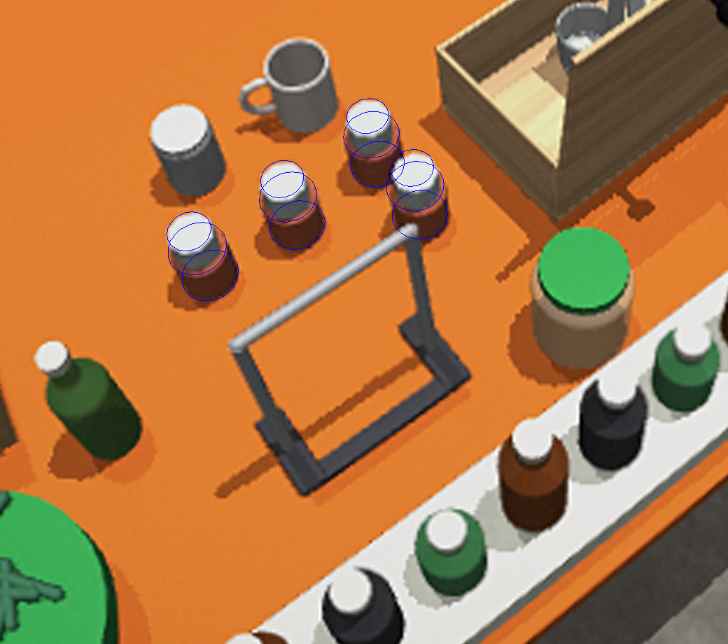

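```bash
cat > fit2.py <<'E'
from h import *
import pickle
from scipy.optimize import least_squares
np.set_printoptions(precision=4,suppress=True)
T,S=pickle.load(open('ts.pkl','rb'))
ct=np.array([.1,1.2]);cs=np.array([1.4,1.1])
a=lambda x,y:np.array((120+x/2.9,120+y/2.9))-ct; b=lambda x,y:np.array((310+x/2.7,120+y/2.7))-ct
c=lambda x,y:np.array((230+x/2.8,130+y/2.8))-cs; d=lambda x,y:np.array((140+x/2.6,220+y/2.6))-cs
def rz(t): return np.array([[np.cos(t),-np.sin(t),0],[np.sin(t),np.cos(t),0],[0,0,1]])
# caps
for u,v in [((370.2,226.8),(287.7,281.1)),((371.9,259.1),(270.8,261.6)),((414.3,253.6),(240.5,284.4)),((454.3,254.7),(207.4,302.7))]:
    P,e=tri(T,u,S,v);print('jar',P,round(e*1e3,1))
def fit(obs,x0,name,zfree=False):
    def f(p):
        r=[]
        for s,m,u in obs:
            m=np.array(m); X=rz(p[2])@m+[p[0],p[1],p[3] if len(p)>3 else 0]
            r+=list(proj(s,X)[0]-u)
        return r
    o=least_squares(f,x0,loss='soft_l1');print(name,o.x,'yawdeg',np.degrees(o.x[2]).round(2),'res',np.array(f(o.x)).reshape(-1,2).round(1).tolist());return o.x
ch=[(T,(-.1,.165,.115),a(249,452)),(T,(-.1,-.165,.115),a(617,428)),(T,(.1,.165,.115),a(243,238)),(T,(.1,-.165,.115),a(601,213)),
 (S,(-.1,-.165,.115),c(187,300)),(S,(.1,-.165,.115),c(306,418)),(S,(-.1,.165,.115),c(404,158))]
C=fit(ch,[.53,.15,0],'chest');C4=fit(ch,[.53,.15,0,0],'chest4')
rk=[(T,(0,.085,.25),b(257,106)),(T,(0,-.085,.25),b(447,106)),(S,(0,.085,.25),d(384,214)),(S,(0,-.085,.25),d(218,321))]
fit(rk,[.67,-.29,0],'rack');fit(rk,[.67,-.29,0,0],'rack4')
dp=[(T,(-.02,0,.187),a(414,393)),(T,(.045,0,.187),a(408,312)),(S,(-.02,0,.187),c(325,195)),(S,(.045,0,.187),c(366,228))]
fit(dp,[.5,.15,0,.006],'dipper')
lt=[(T,(0,.026,.1635),a(295,460)),(T,(0,-.026,.1635),a(352,455)),(S,(0,.026,.1635),c(366,140)),(S,(0,-.026,.1635),c(331,158))]
fit(lt,[.41,.24,0],'latch')
print('expected latch',rz(C[2])@[-.117,.09,0]+[C[0],C[1],0])
# lid angle
def fl(p):
    r=[]
    for s,y,u in[(T,.165,a(190,148)),(T,-.165,a(601,113)),(S,.165,c(573,137)),(S,-.165,c(322,310))]:
        X=rz(C[2])@np.array([.1-.2*np.cos(p[0])+.004*np.sin(p[0]),y,.115+.2*np.sin(p[0])])+[C[0],C[1],0]
        r+=list(proj(s,X)[0]-u)
    return r
o=least_squares(fl,[1.6]);print('lid',o.x,np.round(o.fun,1))
E
python3 fit2.py
```

```text
jar [ 0.5445 -0.1259  0.0932] 1.4
jar [ 0.4582 -0.126   0.0931] 0.9
jar [ 0.4687 -0.2381  0.0922] 1.1
jar [ 0.4618 -0.3437  0.0926] 2.1
chest [0.5329 0.1439 0.0349] yawdeg 2.0 res [[-1.0, 0.7], [0.6, 0.2], [-1.0, -0.6], [0.4, -0.9], [-1.2, -0.1], [-0.2, 0.7], [0.4, -1.1]]
chest4 [ 0.533   0.1445  0.0333 -0.0035] yawdeg 1.91 res [[-0.9, 0.8], [0.3, 0.5], [-0.8, -0.4], [0.2, -0.4], [-1.0, 0.5], [-0.2, 1.3], [0.5, -0.4]]
rack [ 0.6742 -0.2925 -0.0233] yawdeg -1.34 res [[0.8, 0.2], [-0.9, 0.1], [-0.6, 0.9], [0.8, -0.4]]
rack4 [ 0.6742 -0.2925 -0.0227  0.0018] yawdeg -1.3 res [[0.9, -0.0], [-0.7, -0.2], [-0.7, 0.5], [0.6, -0.7]]
dipper [0.4861 0.1491 0.0569 0.001 ] yawdeg 3.26 res [[-0.0, -0.9], [0.2, 1.1], [-0.1, -0.3], [0.3, 0.2]]
latch [0.4145 0.228  0.0238] yawdeg 1.36 res [[-0.4, -0.0], [0.9, 0.5], [0.3, -0.4], [0.5, 0.8]]
expected latch [0.4128 0.2298 0.    ]
lid [1.645] [-0.7 -0.6  0.7  1.1  0.6 -0.5 -0.2  0.9]
```

Request:
step_arm:
  targets:
    - {"x":0.02,"y":-0.03,"z":0.05,"twist":0.1}
    - {"x":0.3,"y":-0.443,"z":0.08,"twist":0.379}
    - {"x":0.3,"y":-0.443,"z":0.08,"twist":0.379}
    - {"x":0.3,"y":-0.443,"z":0.08,"twist":0.379}
    - {"x":0.3,"y":-0.443,"z":0.08,"twist":0.379}
  claw: 0.3

```text
time: 2.12
ee_pos: [0.3581, 0.3547, 0.2967]
tcp_rot: [[-0.058, 0.998, 0.001], [0.998, 0.058, 0.001], [0.001, 0.001, -1.0]]
wrist_force: [0.9, 0.6, -0.0]
opening: 0.0596
```

Request:
step_arm:
  targets:
    - {"x":0.136,"y":-0.205,"z":0.0}
    - {"x":0.136,"y":-0.205,"z":0.0}
    - {"x":0.136,"y":-0.205,"z":0.0}
    - {"x":0.136,"y":-0.205,"z":0.0}
    - {"x":0.136,"y":-0.205,"z":0.0}

```text
$.targets[0]: bad value
```

Run:
```python
from h import *
s=telemetry.get_state();print(s['ee_pos'],s['joints'],s['tcp_rot'][:,0],s['time'])
T=snap('top');S=snap('scene')
def crop(s,b,n,f):
    x0,y0,x1,y1=b;cv2.imwrite('pics/'+n+'.png',cv2.resize(s['color'][y0:y1,x0:x1,::-1],None,fx=f,fy=f,interpolation=cv2.INTER_CUBIC))
crop(T,(180,140,380,310),'t1',3.5);crop(S,(250,130,470,300),'s1',3.5)
```

```text
[0.35811251 0.35473714 0.29674616] [-52.54251842   8.50444048   2.62470522 102.84423511  -0.42000846
  68.60848854  43.53924592] [-5.81398804e-02  9.98308202e-01  6.98013467e-04] 2.125
```

View pics/t1.png

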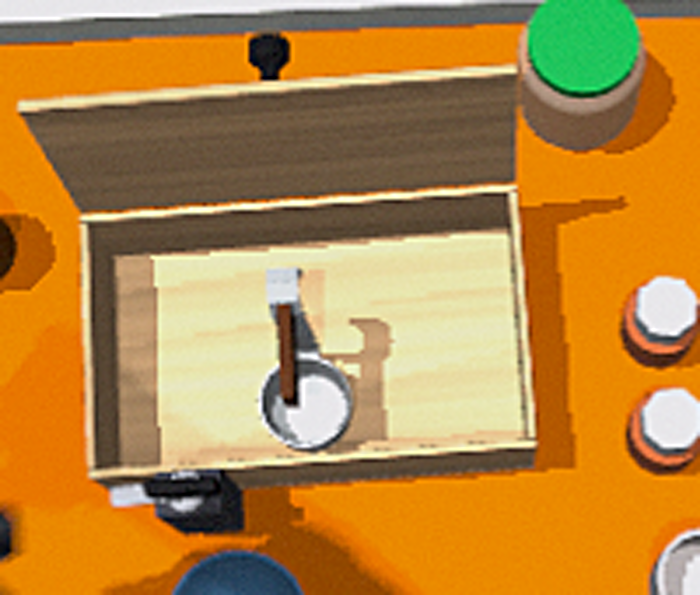

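View pics/s1.png

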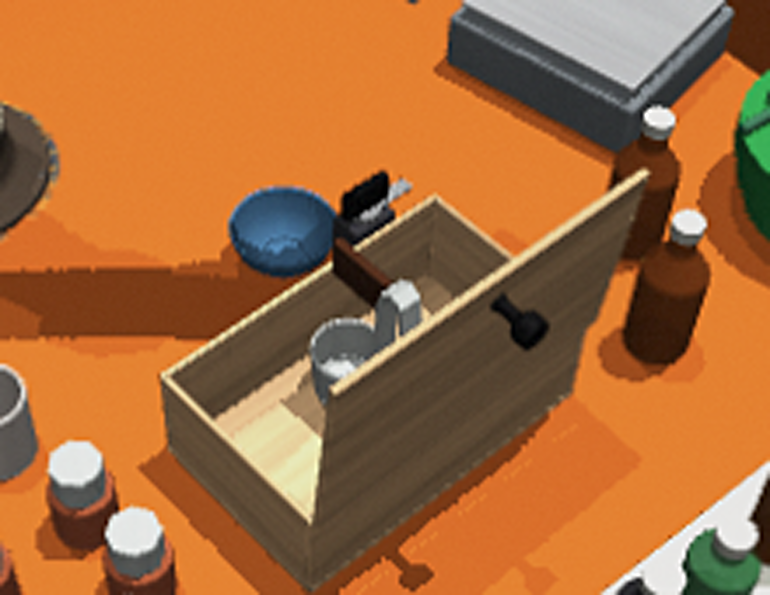

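Request:
step_arm:
  targets:
    - {"x":0.136,"y":-0.205,"z":0.0,"twist":0}
    - {"x":0.136,"y":-0.205,"z":0.0,"twist":0}
    - {"x":0.136,"y":-0.205,"z":0.0,"twist":0}
    - {"x":0.136,"y":-0.205,"z":-0.05,"twist":0}
    - {"x":0.136,"y":-0.205,"z":-0.08,"twist":0}

```text
time: 2.85
ee_pos: [0.5, 0.1425, 0.2173]
tcp_rot: [[-0.043, 0.999, 0.006], [0.999, 0.043, -0.001], [-0.001, 0.006, -1.0]]
wrist_force: [-0.3, 0.0, -0.7]
opening: 0.06
```

Request:
step_arm:
  targets:
    - {"x":-0.005,"y":0.006,"z":0.0,"twist":0.015}
    - {"x":-0.005,"y":0.006,"z":0.0,"twist":0.015}
    - {"x":-0.005,"y":0.006,"z":-0.03,"twist":0.015}
    - {"x":-0.005,"y":0.006,"z":-0.061,"twist":0.015}
    - {"x":-0.005,"y":0.006,"z":-0.061,"twist":0.015}

```text
time: 3.48
ee_pos: [0.4941, 0.1498, 0.1562]
tcp_rot: [[-0.061, 0.998, 0.004], [0.998, 0.061, -0.001], [-0.001, 0.004, -1.0]]
wrist_force: [0.1, 0.6, 0.7]
opening: 0.06
```

Run:
```python
from h import *
s=telemetry.get_state();print(s['ee_pos'],s['joints'],s['tcp_rot'][:,0],s['wrist_force'],s['time'])
T=snap('top');S=snap('scene')
def crop(s,b,n,f):
    x0,y0,x1,y1=b;cv2.imwrite('pics/'+n+'.png',cv2.resize(s['color'][y0:y1,x0:x1,::-1],None,fx=f,fy=f,interpolation=cv2.INTER_CUBIC))
crop(T,(180,140,380,310),'t2',3.5);crop(S,(250,130,470,300),'s2',3.5)
```

```text
[0.49411815 0.14984429 0.15620924] [-32.88788802  17.68804599  12.89599093 112.20154229  -4.86815324
  50.41722768  75.98522154] [-0.06062163  0.99816009 -0.00120673] [0.11324512 0.60600873 0.70374683] 3.475
```

View pics/s2.png

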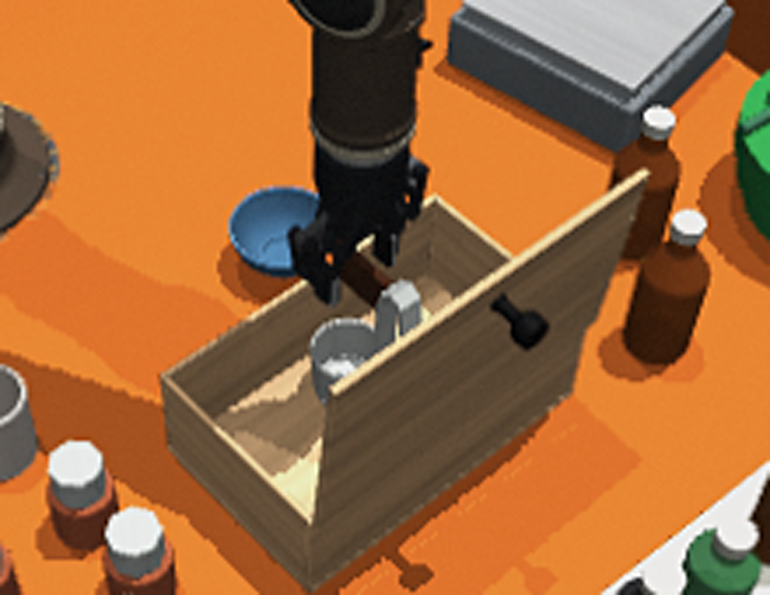

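The fingers straddle the brown plate (around (350,280) in the crop), well clear of the lid. Closing.

Request:
step_arm:
  targets:
    - {"x":0,"y":0,"z":0,"twist":0}
    - {"x":0,"y":0,"z":0,"twist":0}
    - {"x":0,"y":0,"z":0,"twist":0}
    - {"x":0,"y":0,"z":0,"twist":0}
    - {"x":0,"y":0,"z":0.005,"twist":0}
  claw: 1.0

```text
time: 4.2
ee_pos: [0.4952, 0.1495, 0.1628]
tcp_rot: [[-0.06, 0.998, 0.007], [0.998, 0.06, -0.0], [-0.001, 0.007, -1.0]]
wrist_force: [0.2, -0.1, -2.7]
opening: 0.0093
```

Request:
step_arm:
  targets:
    - {"x":0,"y":0,"z":0.03,"twist":0}
    - {"x":0,"y":0,"z":0.06,"twist":0}
    - {"x":0,"y":0,"z":0.1,"twist":0}
    - {"x":0,"y":0,"z":0.14,"twist":0}
    - {"x":0,"y":0,"z":0.17,"twist":0}

```text
time: 4.82
ee_pos: [0.4951, 0.1492, 0.3343]
tcp_rot: [[-0.059, 0.998, 0.007], [0.998, 0.059, -0.0], [-0.001, 0.007, -1.0]]
wrist_force: [0.6, -0.4, -3.5]
opening: 0.0089
```

Request:
step_arm:
  targets:
    - {"x":0.02,"y":-0.44,"z":0,"twist":-0.08}
    - {"x":0.02,"y":-0.44,"z":0,"twist":-0.08}
    - {"x":0.02,"y":-0.44,"z":0,"twist":-0.08}
    - {"x":0.02,"y":-0.44,"z":0,"twist":-0.08}
    - {"x":0.02,"y":-0.44,"z":0,"twist":-0.08}

```text
time: 5.45
ee_pos: [0.5087, -0.1645, 0.3338]
tcp_rot: [[0.02, 1.0, 0.006], [1.0, -0.02, -0.0], [-0.0, 0.006, -1.0]]
wrist_force: [0.8, 0.7, -2.8]
opening: 0.0089
```

Request:
step_arm:
  targets:
    - {"x":0.02,"y":-0.15,"z":0,"twist":0}
    - {"x":0.02,"y":-0.15,"z":0,"twist":0}
    - {"x":0.02,"y":-0.15,"z":0,"twist":0}
    - {"x":0.02,"y":-0.15,"z":0,"twist":0}
    - {"x":0.02,"y":-0.15,"z":0,"twist":0}

```text
time: 6.08
ee_pos: [0.5286, -0.3134, 0.3331]
tcp_rot: [[0.02, 1.0, 0.005], [1.0, -0.02, 0.001], [0.001, 0.005, -1.0]]
wrist_force: [-0.1, 0.3, -2.9]
opening: 0.0089
```

Request:
step_arm:
  targets:
    - {"x":0.03,"y":0.02,"z":0,"twist":0}
    - {"x":0.03,"y":0.02,"z":0,"twist":0}
    - {"x":0.03,"y":0.02,"z":0,"twist":0}

```text
time: 6.45
ee_pos: [0.5586, -0.2921, 0.3331]
tcp_rot: [[0.018, 1.0, 0.005], [1.0, -0.018, 0.001], [0.001, 0.005, -1.0]]
wrist_force: [-0.5, 0.2, -3.7]
opening: 0.0092
```

```bash
cat >> h.py <<'E'
def crop(s,b,n,f,draw=None):
    x0,y0,x1,y1=b;im=cv2.resize(s['color'][y0:y1,x0:x1,::-1],None,fx=f,fy=f,interpolation=cv2.INTER_CUBIC)
    for q,c in (draw or []):
        q=proj(s,q); q=((q-[x0,y0]+.5)*f-.5)
        cv2.polylines(im,[np.round(q).astype(np.int32)],False,c,1)
    cv2.imwrite('pics/'+n+'.png',im)
E
python3 - <<'E'
from h import *
s=telemetry.get_state();print(s['ee_pos'],s['joints'],s['tcp_rot'],s['wrist_force'],s['time'])
T=snap('top');S=snap('scene')
th=-.0233;c,sn=np.cos(th),np.sin(th)
rail=[[ .6742-sn*y, -.2925+c*y,.25] for y in (-.085,.085)]
g=s['ee_pos']+[0,0,.019]; yaw=np.arctan2(-s['tcp_rot'][0,0],s['tcp_rot'][1,0]);print('yaw',yaw)
R=np.array([[np.cos(yaw),-np.sin(yaw),0],[np.sin(yaw),np.cos(yaw),0],[0,0,1]])
o=g-R@[.008,0,.168]
def L(*p): return (R@np.array(p).T).T+o
pl=L((-.02,0,.145),(.045,0,.145),(.045,0,.187),(-.02,0,.187),(-.02,0,.145))
ck=L((.045,0,.055),(.045,0,.192),(.074,0,.192),(.074,0,.15))
t=np.linspace(0,2*np.pi,40);cup=L(*np.c_[.036*np.cos(t),.036*np.sin(t),0*t]);cu2=L(*np.c_[.036*np.cos(t),.036*np.sin(t),0*t+.055])
D=[(rail,(255,0,0)),(pl,(0,255,255)),(ck,(255,0,255)),(cup,(0,255,0)),(cu2,(0,255,0))]
crop(T,(330,120,540,300),'t3',3.5,D);crop(S,(170,220,370,420),'s3',3,D)
E
```

```text
[ 0.55860771 -0.29209372  0.33309067] [  0.53197719  21.99532185  32.52251251  84.09918601 -12.1245405
  77.17579425 122.80300235] [[ 0.01763438  0.9998333   0.00473265]
 [ 0.99984362 -0.01764046  0.00124618]
 [ 0.00132946  0.00470994 -0.99998802]] [-0.53651373  0.17843468 -3.65751984] 6.45
yaw -0.017635309927784185
```

View pics/t3.png

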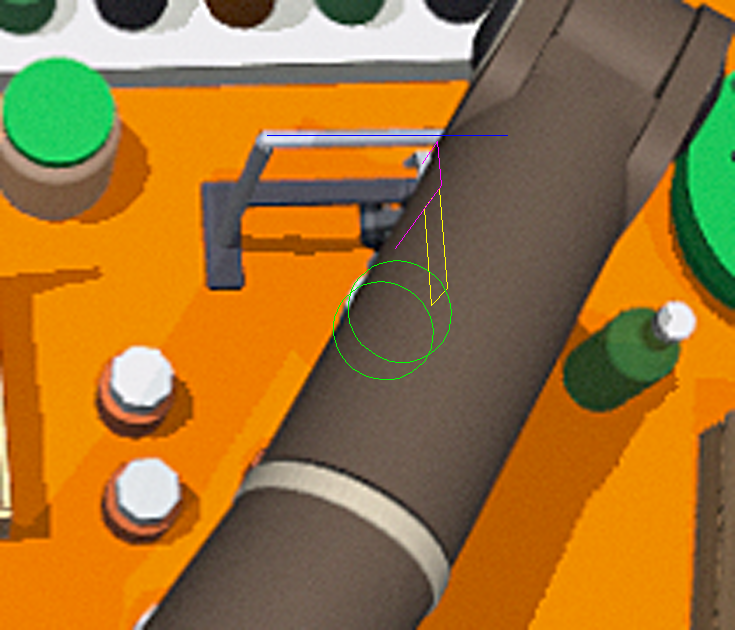

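View pics/s3.png

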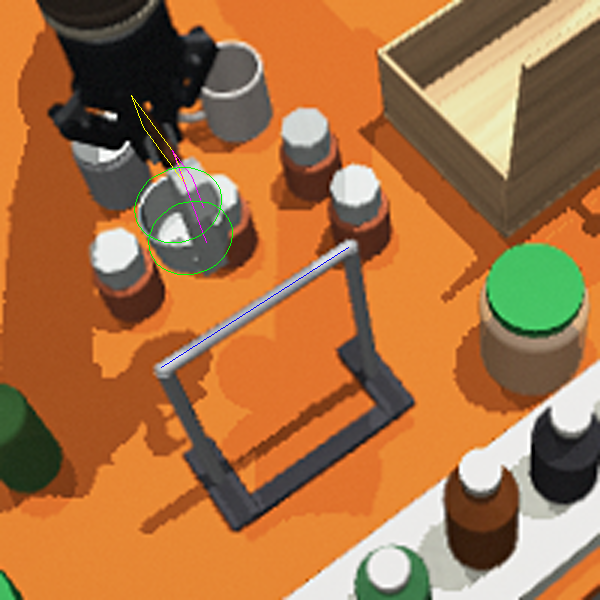

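```bash
cat > ov.py <<'E'
from h import *
s=telemetry.get_state();print(s['ee_pos'],s['wrist_force'],s['opening'],s['time'])
import sys
dz=float(sys.argv[2]) if len(sys.argv)>2 else 0
dx=float(sys.argv[3]) if len(sys.argv)>3 else 0
T=snap('top');S=snap('scene')
th=-.0233;c,sn=np.cos(th),np.sin(th)
def rl(dz,dx=0): return [[ .6742-sn*y+dx, -.2925+c*y,.25+dz] for y in (-.085,.085)]
g=s['ee_pos']+[dx,0,.019+dz]; yaw=np.arctan2(-s['tcp_rot'][0,0],s['tcp_rot'][1,0])
R=np.array([[np.cos(yaw),-np.sin(yaw),0],[np.sin(yaw),np.cos(yaw),0],[0,0,1]])
o=g-R@[.008,0,.168]
print('crook',o+R@[.06,0,.181])
def L(*p): return (R@np.array(p).T).T+o
w=.011
D=[(rl(0,.006),(255,0,0)),(rl(0,-.006),(255,0,0)),(L((.045,-w,.192),(.045,w,.192),(.074,w,.192),(.074,-w,.192),(.045,-w,.192)),(255,0,255)),(L((.074,-w,.192),(.074,-w,.15),(.074,w,.15),(.074,w,.192)),(255,0,255)),
(L((-.02,-.005,.187),(.045,-.005,.187)),(0,255,255))]
t=np.linspace(0,2*np.pi,40)
for z in(0,.055): D.append((L(*np.c_[.036*np.cos(t),.036*np.sin(t),0*t+z]),(0,255,0)))
p=proj(S,o+R@[.04,0,.14])[0].astype(int)
b=(p[0]-45,p[1]-45,p[0]+45,p[1]+45)
crop(S,b,sys.argv[1]+'a',6.5,D);crop(S,b,sys.argv[1]+'b',6.5)
a=np.hstack([cv2.imread(f'pics/{sys.argv[1]}{k}.png') for k in 'ab']);cv2.imwrite(f'pics/{sys.argv[1]}.png',cv2.resize(a,(800,400)))
E
python3 ov.py s4
```

```text
[ 0.55805413 -0.29329823  0.33337434] [-0.01964198 -0.22759766 -1.64722412] 0.009131096373639649 6.55
crook [ 0.61004401 -0.29432407  0.36537434]
```

View pics/s4a.png

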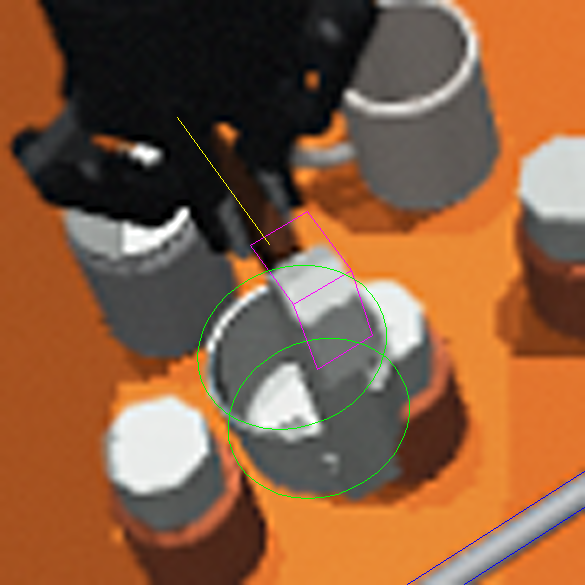

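View pics/s4b.png

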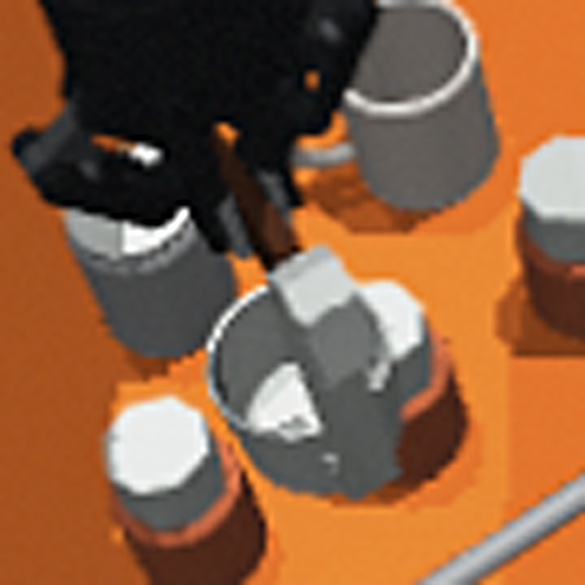

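Request:
step_arm:
  targets:
    - {"x":0.02,"y":0.0,"z":0,"twist":0}
    - {"x":0.04,"y":0.0,"z":-0.01,"twist":0}
    - {"x":0.056,"y":0.0,"z":-0.02,"twist":0}
    - {"x":0.056,"y":0.0,"z":-0.03,"twist":0}
    - {"x":0.056,"y":0.0,"z":-0.03,"twist":0}

```text
time: 7.28
ee_pos: [0.6128, -0.2939, 0.3022]
tcp_rot: [[0.021, 1.0, 0.003], [1.0, -0.021, 0.001], [0.001, 0.003, -1.0]]
wrist_force: [0.2, -0.2, -1.9]
opening: 0.0094
```

```bash
sed -i 's/^R=np.array.*/&\nph=float(sys.argv[4]) if len(sys.argv)>4 else 0\nR=R@np.array([[np.cos(ph),0,np.sin(ph)],[0,1,0],[-np.sin(ph),0,np.cos(ph)]])/; s/\[\.008,0,\.168\]/[gx,0,.168]/; s/^import sys/import sys\ngx=float(sys.argv[5]) if len(sys.argv)>5 else .008/' ov.py
python3 ov.py s5 0 0 0.12 0.003
```

```text
[ 0.61282623 -0.29389584  0.30221607] [ 0.20024876 -0.15691859 -1.93618486] 0.009401260821913402 7.275
crook [ 0.67095934 -0.29513656  0.32729899]
```

View pics/s5a.png

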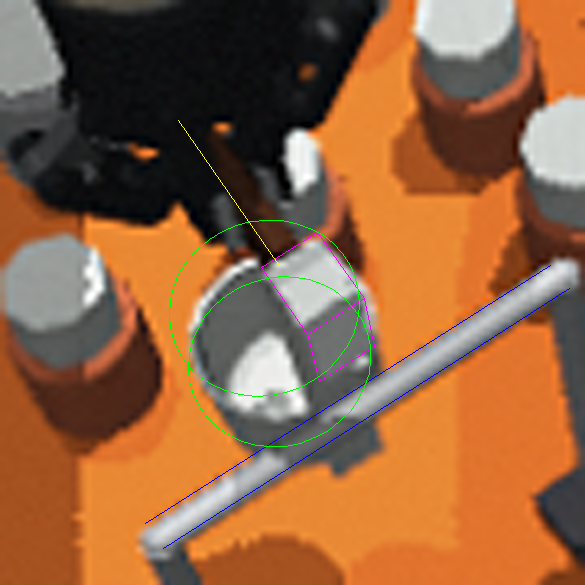

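View pics/s5b.png

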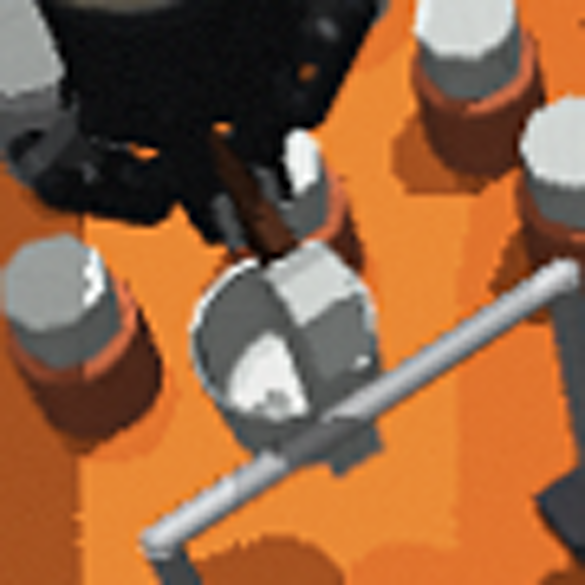

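```bash
sed -i "s/(\.045,-w,\.192),(\.045,w,\.192),(\.074,w,\.192),(\.074,-w,\.192),(\.045,-w,\.192)/(.042,-w,.192),(.042,w,.192),(.077,w,.192),(.077,-w,.192),(.042,-w,.192)/; s/\.074/.077/g" ov.py
for k in "a 0 0.004" "b -.006 0.004" "c -.006 0.0"; do set -- $k; python3 ov.py q$1 $2 0 0 $3 >/dev/null; done
python3 - <<'E'
import cv2,numpy as np
cv2.imwrite('pics/q.png',np.hstack([cv2.resize(cv2.imread(f'pics/q{k}a.png')[100:500,100:500],None,fx=.66,fy=.66) for k in 'abc']))
E
```

```text
(no output)
```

View pics/q.png

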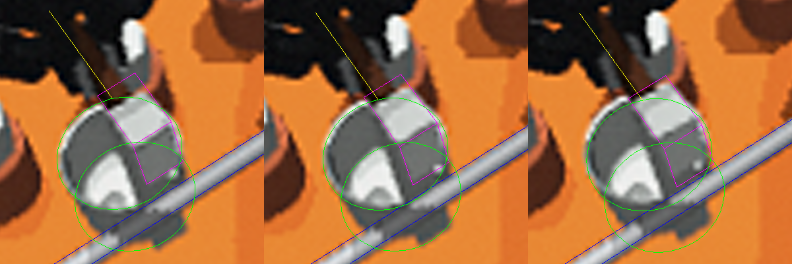

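Request:
step_arm:
  targets:
    - {"x":0.002,"y":0.0,"z":-0.015,"twist":0}
    - {"x":0.002,"y":0.0,"z":-0.03,"twist":0}
    - {"x":0.002,"y":0.0,"z":-0.045,"twist":0}
    - {"x":0.002,"y":0.0,"z":-0.06,"twist":0}
    - {"x":0.002,"y":0.0,"z":-0.06,"twist":0}

```text
time: 8.3
ee_pos: [0.616, -0.2933, 0.2425]
tcp_rot: [[0.02, 1.0, 0.005], [1.0, -0.02, 0.001], [0.001, 0.005, -1.0]]
wrist_force: [1.0, 0.2, -3.2]
opening: 0.0094
```

```bash
python3 ov.py s6 -.006 0 0 0.001
```

```text
[ 0.61603612 -0.29328283  0.2424525 ] [ 1.00669508  0.17309642 -3.19729887] 0.009409471870496474 8.3
crook [ 0.67502406 -0.29447569  0.2684525 ]
```

View pics/s6.png

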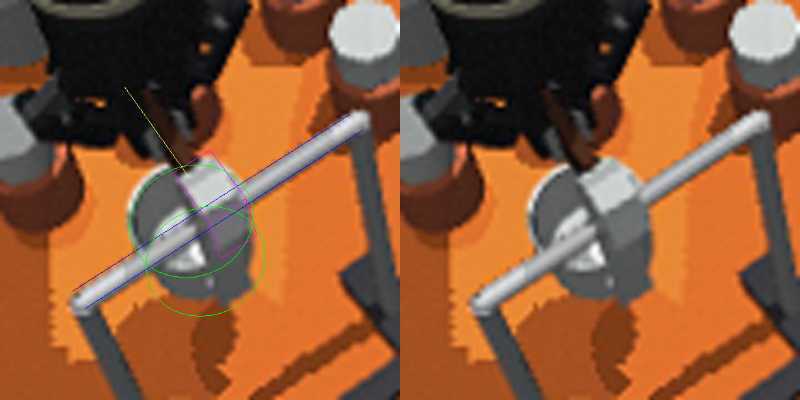

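The bar now passes inside the crook (free leg in front of it at (230,225)). Lowering to seat.

Request:
step_arm:
  targets:
    - {"x":-0.001,"y":0.0,"z":-0.005,"twist":0}
    - {"x":-0.001,"y":0.0,"z":-0.01,"twist":0}
    - {"x":-0.001,"y":0.0,"z":-0.014,"twist":0}
    - {"x":-0.001,"y":0.0,"z":-0.014,"twist":0}

```text
time: 8.9
ee_pos: [0.6176, -0.2937, 0.2313]
tcp_rot: [[0.019, 1.0, 0.012], [1.0, -0.019, -0.001], [-0.0, 0.012, -1.0]]
wrist_force: [9.0, -1.5, -1.1]
opening: 0.0091
```

Request:
step_arm:
  targets:
    - {"x":0,"y":0.0,"z":-0.002,"twist":0}
    - {"x":0,"y":0.0,"z":-0.004,"twist":0}
    - {"x":0,"y":0.0,"z":-0.004,"twist":0}

```text
time: 9.28
ee_pos: [0.6183, -0.2937, 0.2275]
tcp_rot: [[0.019, 1.0, 0.013], [1.0, -0.019, -0.001], [-0.001, 0.013, -1.0]]
wrist_force: [5.5, -0.9, -0.3]
opening: 0.009
```

```bash
python3 ov.py s7 -.006 0 0 0.001
```

```text
[ 0.61825738 -0.29368414  0.22746312] [ 5.54703175 -0.91246162 -0.30980877] 0.009047953223377073 9.275
crook [ 0.67724664 -0.29480972  0.25346312]
```

View pics/s7a.png

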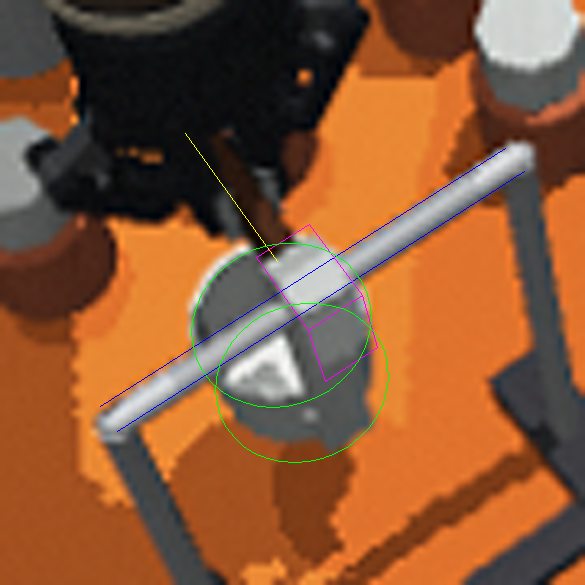

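View pics/s7b.png

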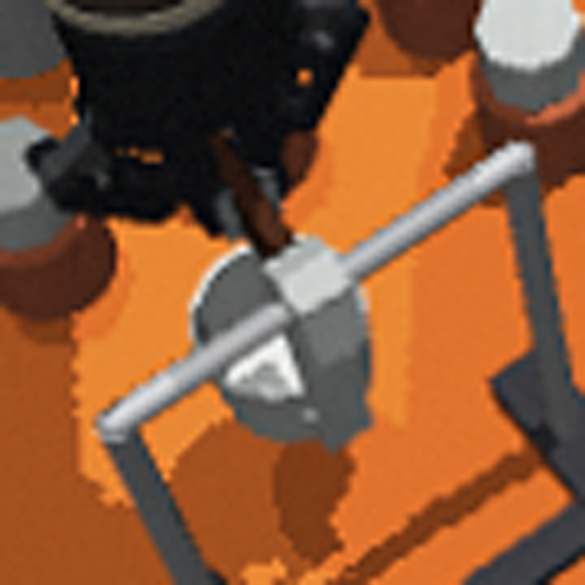

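Request:
step_arm:
  targets:
    - {"x":0.002,"y":0.0,"z":0.0,"twist":0}
    - {"x":0.004,"y":0.0,"z":0.0,"twist":0}
    - {"x":0.005,"y":0.0,"z":0.0,"twist":0}

```text
time: 9.75
ee_pos: [0.6228, -0.2937, 0.2269]
tcp_rot: [[0.019, 1.0, 0.012], [1.0, -0.019, -0.001], [-0.0, 0.012, -1.0]]
wrist_force: [-0.7, 0.5, -3.1]
opening: 0.0092
```

Request:
step_arm:
  targets:
    - {"x":0.0,"y":0.0,"z":-0.003,"twist":0}
    - {"x":0.0,"y":0.0,"z":-0.005,"twist":0}
    - {"x":0.0,"y":0.0,"z":-0.005,"twist":0}

```text
time: 10.12
ee_pos: [0.6228, -0.2941, 0.2236]
tcp_rot: [[0.02, 1.0, 0.013], [1.0, -0.02, -0.001], [-0.001, 0.013, -1.0]]
wrist_force: [-3.8, 1.1, 6.8]
opening: 0.0093
```

Request:
step_arm:
  targets:
    - {"x":0.0005,"y":0.0,"z":-0.002,"twist":0}
    - {"x":0.001,"y":0.0,"z":-0.004,"twist":0}
    - {"x":0.001,"y":0.0,"z":-0.005,"twist":0}

```text
time: 10.5
ee_pos: [0.6238, -0.2941, 0.2207]
tcp_rot: [[0.02, 1.0, 0.015], [1.0, -0.02, -0.001], [-0.0, 0.015, -1.0]]
wrist_force: [-7.3, 4.4, 14.6]
opening: 0.0091
```

Request:
step_arm:
  targets:
    - {"x":0.001,"y":0.0,"z":-0.003,"twist":0}
    - {"x":0.0015,"y":0.0,"z":-0.005,"twist":0}
    - {"x":0.0015,"y":0.0,"z":-0.005,"twist":0}

```text
time: 10.88
ee_pos: [0.625, -0.2941, 0.2175]
tcp_rot: [[0.02, 1.0, 0.016], [1.0, -0.02, -0.0], [0.0, 0.016, -1.0]]
wrist_force: [-6.3, 3.1, 9.6]
opening: 0.009
```

```bash
python3 ov.py s8 0 0 0 0.008
```

```text
[ 0.62503213 -0.29411288  0.21750889] [-6.25186653  3.07308915  9.56484552] 0.009032575574215322 10.875
crook [ 0.67702213 -0.29513251  0.24950889]
```

View pics/s8.png

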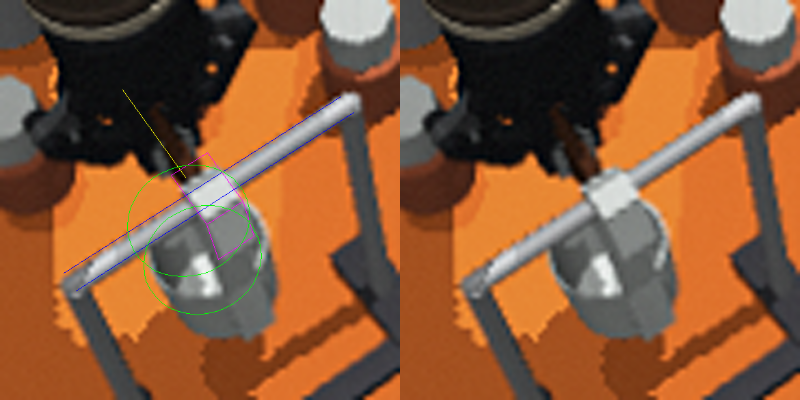

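Request:
step_arm:
  targets:
    - {"x":0.001,"y":0.0,"z":-0.003,"twist":0}
    - {"x":0.002,"y":0.0,"z":-0.006,"twist":0}
    - {"x":0.002,"y":0.0,"z":-0.007,"twist":0}
    - {"x":0.002,"y":0.0,"z":-0.007,"twist":0}

```text
time: 11.48
ee_pos: [0.627, -0.2943, 0.2129]
tcp_rot: [[0.02, 1.0, 0.018], [1.0, -0.02, 0.0], [0.0, 0.018, -1.0]]
wrist_force: [-6.6, 4.2, 11.5]
opening: 0.0095
```

Request:
step_arm:
  targets:
    - {"x":0.001,"y":0.0,"z":-0.003,"twist":0}
    - {"x":0.002,"y":0.0,"z":-0.006,"twist":0}
    - {"x":0.002,"y":0.0,"z":-0.006,"twist":0}

```text
time: 11.85
ee_pos: [0.6287, -0.2948, 0.2089]
tcp_rot: [[0.02, 1.0, 0.019], [1.0, -0.02, -0.0], [0.0, 0.019, -1.0]]
wrist_force: [-6.0, 2.0, 8.5]
opening: 0.0093
```

```bash
python3 ov.py s9 0 0 0 0.008
```

```text
[ 0.62869768 -0.29477798  0.2088512 ] [-5.9972156   1.97609057  8.50553086] 0.009252382651681245 11.85
crook [ 0.68068724 -0.29582012  0.2408512 ]
```

View pics/s9.png

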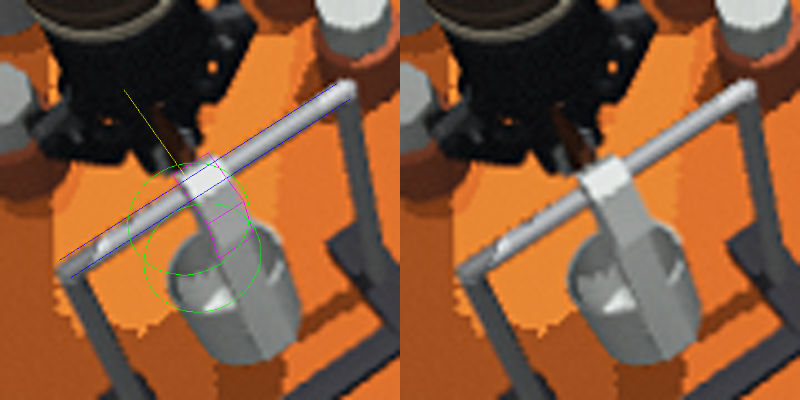

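Request:
step_arm:
  targets:
    - {"x":0.001,"y":0.0,"z":-0.003,"twist":0}
    - {"x":0.002,"y":0.0,"z":-0.006,"twist":0}
    - {"x":0.002,"y":0.0,"z":-0.006,"twist":0}

```text
time: 12.32
ee_pos: [0.6302, -0.2955, 0.2049]
tcp_rot: [[0.021, 1.0, 0.02], [1.0, -0.021, -0.0], [0.0, 0.02, -1.0]]
wrist_force: [-6.1, 1.9, 10.0]
opening: 0.0093
```

Request:
step_arm:
  targets:
    - {"x":0,"y":0.0,"z":0,"twist":0}
    - {"x":0,"y":0.0,"z":0,"twist":0}
    - {"x":0,"y":0.0,"z":0,"twist":0}
  claw: 0.89

```text
time: 12.7
ee_pos: [0.6299, -0.2957, 0.2049]
tcp_rot: [[0.021, 1.0, 0.02], [1.0, -0.021, -0.0], [-0.0, 0.02, -1.0]]
wrist_force: [-2.9, 0.1, 1.8]
opening: 0.0095
```

Request:
step_arm:
  targets:
    - {"x":0,"y":0.0,"z":0,"twist":0}
    - {"x":0,"y":0.0,"z":0,"twist":0}
    - {"x":0,"y":0.0,"z":0,"twist":0}
  claw: 0.875

```text
time: 13.08
ee_pos: [0.6301, -0.2956, 0.2049]
tcp_rot: [[0.021, 1.0, 0.02], [1.0, -0.021, -0.001], [-0.0, 0.02, -1.0]]
wrist_force: [-0.1, 0.6, 0.1]
opening: 0.0103
```

Request:
step_arm:
  targets:
    - {"x":0,"y":0.0,"z":0,"twist":0}
    - {"x":0,"y":0.0,"z":0,"twist":0}
    - {"x":0,"y":0.0,"z":0,"twist":0}
    - {"x":0,"y":0.0,"z":0,"twist":0}
  claw: 0.84

```text
time: 13.58
ee_pos: [0.6301, -0.2956, 0.2049]
tcp_rot: [[0.021, 1.0, 0.02], [1.0, -0.021, -0.001], [-0.0, 0.02, -1.0]]
wrist_force: [-0.6, -0.0, 0.4]
opening: 0.014
```

```bash
python3 ov.py s10 0 0 0 0.008
```

```text
[ 0.63012149 -0.29564973  0.20489744] [-0.63354945 -0.03130344  0.35426845] 0.013952527348057998 13.575
crook [ 0.68211027 -0.29672993  0.23689744]
```

View pics/s10.png

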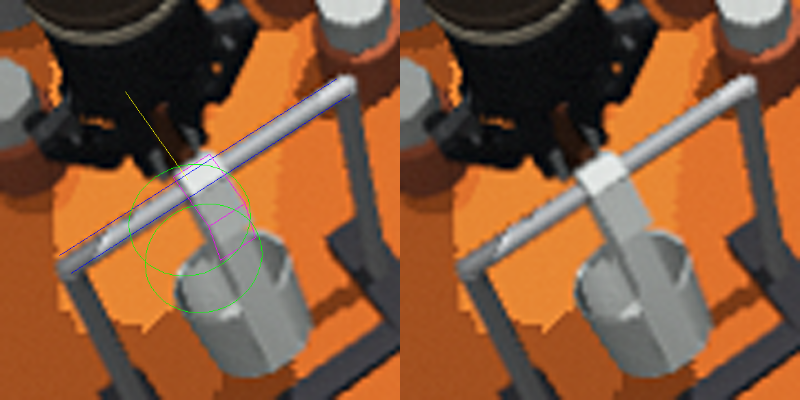

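Hanging freely, no force on the hand. Open wider and go straight up.

Request:
step_arm:
  targets:
    - {"x":0,"y":0.0,"z":0,"twist":0}
    - {"x":0,"y":0.0,"z":0,"twist":0}
    - {"x":0,"y":0.0,"z":0.01,"twist":0}
    - {"x":0,"y":0.0,"z":0.03,"twist":0}
    - {"x":0,"y":0.0,"z":0.05,"twist":0}
  claw: 0.4

```text
time: 14.3
ee_pos: [0.6303, -0.2959, 0.2571]
tcp_rot: [[0.021, 1.0, 0.021], [1.0, -0.021, -0.001], [-0.001, 0.021, -1.0]]
wrist_force: [0.0, -0.3, 0.7]
opening: 0.0513
```

Request:
step_arm:
  targets:
    - {"x":0,"y":0.0,"z":0.04,"twist":0}
    - {"x":0,"y":0.0,"z":0.08,"twist":0}
    - {"x":-0.05,"y":0.02,"z":0.08,"twist":0}
    - {"x":-0.1,"y":0.05,"z":0.08,"twist":0}
    - {"x":-0.15,"y":0.1,"z":0.08,"twist":0}

```text
time: 14.92
ee_pos: [0.4844, -0.2024, 0.3386]
tcp_rot: [[0.024, 0.999, 0.023], [1.0, -0.024, -0.002], [-0.001, 0.023, -1.0]]
wrist_force: [0.9, 1.3, 1.8]
opening: 0.0513
```

Run:
```python
from h import *
s=telemetry.get_state();print(s['ee_pos'],s['tcp_rot'],s['joints'],s['time'])
T=snap('top');S=snap('scene')
crop(T,(300,120,540,320),'t11',3.2);crop(S,(160,220,380,420),'s11',3)
```

```text
[ 0.48442877 -0.20237893  0.33857165] [[ 0.02360908  0.99945285  0.02316474]
 [ 0.99972043 -0.02357281 -0.00183754]
 [-0.00129047  0.02320165 -0.99972997]] [-10.44132346   8.47437622  32.36034884  98.82532471  -5.1453596
  72.78957707 111.70440889] 14.925
```

View pics/t11.png

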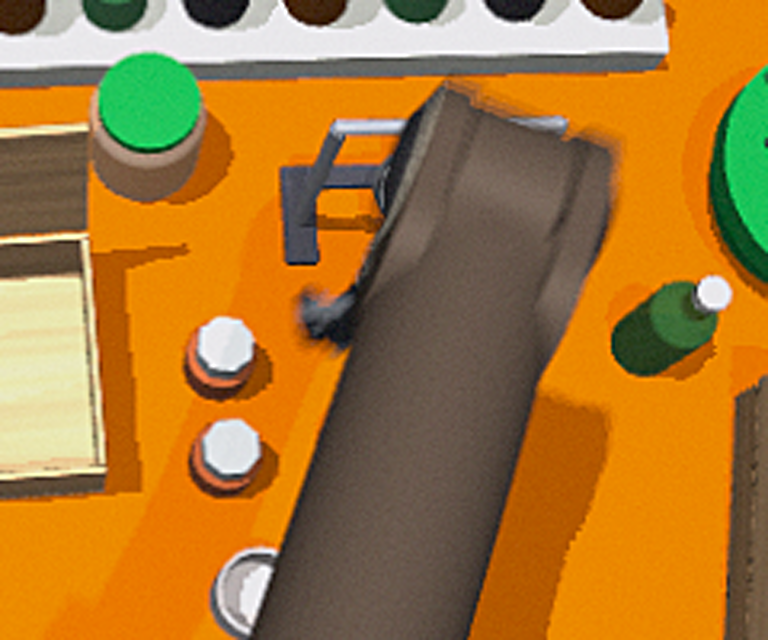

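View pics/s11.png

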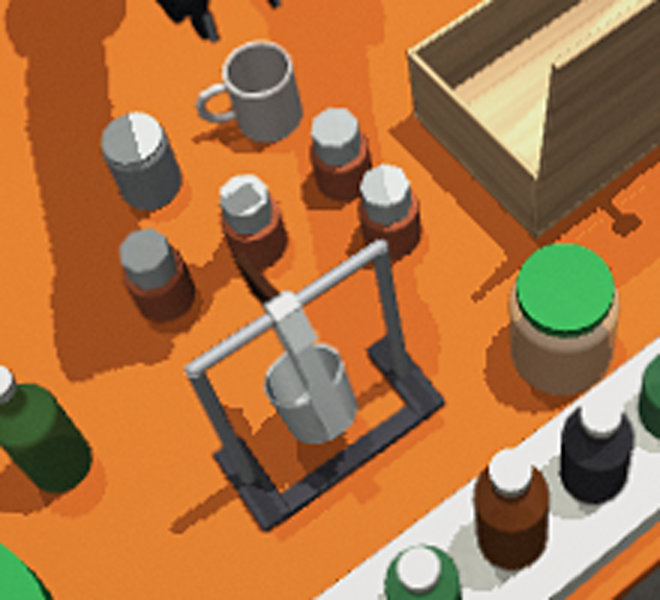

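Request:
step_arm:
  targets:
    - {"x":-0.026,"y":0.076,"z":-0.03,"twist":-0.18}
    - {"x":-0.026,"y":0.076,"z":-0.06,"twist":-0.36}
    - {"x":-0.026,"y":0.076,"z":-0.1,"twist":-0.54}
    - {"x":-0.026,"y":0.076,"z":-0.12,"twist":-0.72}
    - {"x":-0.026,"y":0.076,"z":-0.14,"twist":-0.9}
  claw: 0.3

```text
time: 15.65
ee_pos: [0.4571, -0.1229, 0.1991]
tcp_rot: [[0.799, 0.601, 0.018], [0.602, -0.799, -0.015], [0.005, 0.023, -1.0]]
wrist_force: [0.1, 0.3, -0.3]
opening: 0.0595
```

Run:
```python
from h import *
s=telemetry.get_state();print(s['ee_pos'],np.degrees(np.arctan2(s['tcp_rot'][1,0],s['tcp_rot'][0,0])))
```

```text
[ 0.45708035 -0.1228742   0.19913282] 36.98863126460522
```

Request:
step_arm:
  targets:
    - {"x":0.001,"y":-0.003,"z":-0.02,"twist":-0.18}
    - {"x":0.001,"y":-0.003,"z":-0.04,"twist":-0.36}
    - {"x":0.001,"y":-0.003,"z":-0.06,"twist":-0.54}
    - {"x":0.001,"y":-0.003,"z":-0.075,"twist":-0.62}
    - {"x":0.001,"y":-0.003,"z":-0.075,"twist":-0.62}

```text
time: 16.27
ee_pos: [0.4586, -0.1262, 0.1244]
tcp_rot: [[1.0, 0.026, 0.006], [0.026, -0.999, -0.023], [0.005, 0.023, -1.0]]
wrist_force: [0.6, 0.2, 0.0]
opening: 0.0599
```

```bash
cat > look.py <<'E'
from h import *
import sys
s=telemetry.get_state();print(s['ee_pos'].round(4),'yaw',np.degrees(np.arctan2(s['tcp_rot'][1,0],s['tcp_rot'][0,0])).round(1),'z',s['tcp_rot'][:,2].round(3),'F',s['wrist_force'].round(1),'op',round(s['opening'],4),'q',s['joints'].round(0),s['time'])
T=snap('top');S=snap('scene')
n=sys.argv[1]; x,y,z=map(float,sys.argv[2:5]) if len(sys.argv)>4 else s['ee_pos']
r=int(sys.argv[5]) if len(sys.argv)>5 else 55
im=[]
for q,k in((T,'t'),(S,'s')):
    p=proj(q,[x,y,z])[0].astype(int)
    b=(max(p[0]-r,0),max(p[1]-r,0),p[0]+r,p[1]+r)
    crop(q,b,'tmp'+k,4);im.append(cv2.resize(cv2.imread(f'pics/tmp{k}.png'),(400,400)))
cv2.imwrite(f'pics/{n}.png',np.hstack(im))
E
python3 look.py l1
```

```text
[ 0.4586 -0.1262  0.1244] yaw 1.5 z [ 0.006 -0.023 -1.   ] F [0.6 0.2 0. ] op 0.0599 q [-22.  19.  37. 121. -14.  44.  26.] 16.275
```

View pics/l1.png

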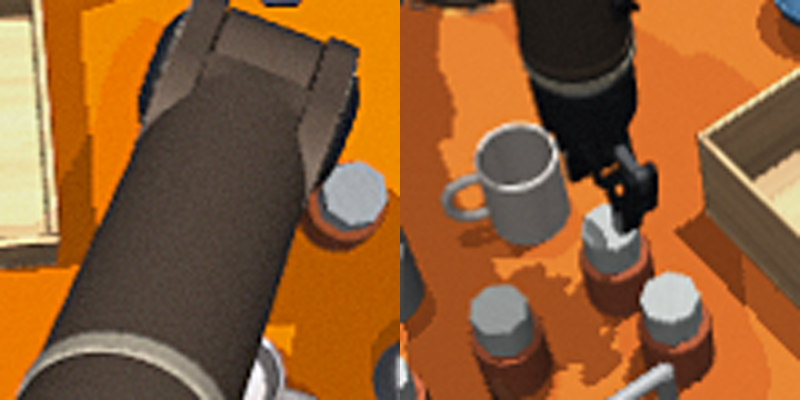

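Fingers sit above jar b's cap (scene crop ~(620,215)), clear of its neighbours. Descend and grip.

Request:
step_arm:
  targets:
    - {"x":0,"y":0,"z":-0.02,"twist":0}
    - {"x":0,"y":0,"z":-0.04,"twist":0}
    - {"x":0,"y":0,"z":-0.058,"twist":0}
    - {"x":0,"y":0,"z":-0.058,"twist":0}

```text
time: 16.88
ee_pos: [0.459, -0.1264, 0.0673]
tcp_rot: [[1.0, 0.028, 0.007], [0.028, -0.999, -0.023], [0.006, 0.023, -1.0]]
wrist_force: [-0.6, -0.9, -0.2]
opening: 0.0597
```

Request:
step_arm:
  targets:
    - {"x":0,"y":0,"z":0,"twist":0}
    - {"x":0,"y":0,"z":0,"twist":0}
    - {"x":0,"y":0,"z":0,"twist":0}
    - {"x":0,"y":0,"z":0,"twist":0}
  claw: 1.0

```text
time: 17.38
ee_pos: [0.4598, -0.1267, 0.0686]
tcp_rot: [[1.0, 0.028, 0.009], [0.028, -0.999, -0.023], [0.008, 0.023, -1.0]]
wrist_force: [-2.5, -0.1, 7.5]
opening: 0.043
```

Request:
step_arm:
  targets:
    - {"x":0,"y":0,"z":0.03,"twist":0}
    - {"x":0,"y":0,"z":0.08,"twist":0}
    - {"x":0,"y":0,"z":0.13,"twist":0}
    - {"x":0.02,"y":0.05,"z":0.15,"twist":0}
    - {"x":0.03,"y":0.1,"z":0.15,"twist":0}

```text
time: 18.0
ee_pos: [0.4917, -0.0257, 0.2214]
tcp_rot: [[1.0, 0.027, 0.014], [0.027, -0.999, -0.021], [0.014, 0.021, -1.0]]
wrist_force: [0.4, 0.1, -2.0]
opening: 0.0429
```

Request:
step_arm:
  targets:
    - {"x":0.04,"y":0.29,"z":0,"twist":0}
    - {"x":0.04,"y":0.29,"z":0,"twist":0}
    - {"x":0.04,"y":0.29,"z":0,"twist":0}
    - {"x":0.04,"y":0.29,"z":0,"twist":0}
    - {"x":0.04,"y":0.29,"z":0,"twist":0}

```text
time: 18.62
ee_pos: [0.5312, 0.2678, 0.2217]
tcp_rot: [[0.999, 0.03, 0.015], [0.03, -0.999, -0.02], [0.014, 0.021, -1.0]]
wrist_force: [0.2, -1.1, -2.3]
opening: 0.0428
```

```bash
python3 look.py l2 .53 .2 .1 70
```

```text
[0.5312 0.2678 0.2217] yaw 1.7 z [ 0.015 -0.02  -1.   ] F [ 0.2 -1.1 -2.3] op 0.0428 q [-55.  23.  31.  98. -11.  62. -20.] 18.625
```

View pics/l2.png

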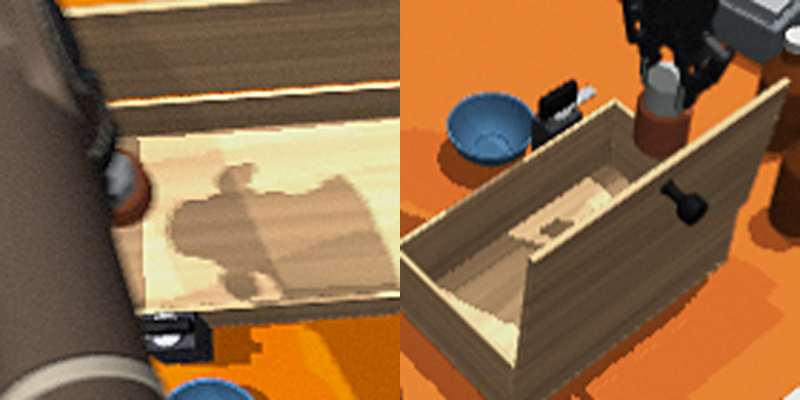

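Request:
step_arm:
  targets:
    - {"x":-0.012,"y":-0.012,"z":0,"twist":0}
    - {"x":-0.012,"y":-0.012,"z":-0.03,"twist":0}
    - {"x":-0.012,"y":-0.012,"z":-0.07,"twist":0}
    - {"x":-0.012,"y":-0.012,"z":-0.11,"twist":0}
    - {"x":-0.012,"y":-0.012,"z":-0.135,"twist":0}

```text
time: 19.35
ee_pos: [0.5172, 0.2568, 0.085]
tcp_rot: [[0.999, 0.034, 0.013], [0.034, -0.999, -0.02], [0.012, 0.021, -1.0]]
wrist_force: [0.2, 0.4, -2.9]
opening: 0.043
```

Request:
step_arm:
  targets:
    - {"x":0,"y":0,"z":-0.006,"twist":0}
    - {"x":0,"y":0,"z":-0.012,"twist":0}
    - {"x":0,"y":0,"z":-0.012,"twist":0}

```text
time: 19.73
ee_pos: [0.5179, 0.2565, 0.0746]
tcp_rot: [[0.999, 0.033, 0.014], [0.033, -0.999, -0.019], [0.014, 0.02, -1.0]]
wrist_force: [-0.9, -0.2, -0.6]
opening: 0.0431
```

Touching the floor at the expected height (0.0746). Release with a modest opening and rise.

Request:
step_arm:
  targets:
    - {"x":0,"y":0,"z":0,"twist":0}
    - {"x":0,"y":0,"z":0,"twist":0}
    - {"x":0,"y":0,"z":0,"twist":0}
    - {"x":0,"y":0,"z":0.005,"twist":0}
    - {"x":0,"y":0,"z":0.03,"twist":0}
  claw: 0.3

```text
time: 20.35
ee_pos: [0.5169, 0.256, 0.1039]
tcp_rot: [[0.999, 0.033, 0.012], [0.033, -0.999, -0.021], [0.011, 0.021, -1.0]]
wrist_force: [0.3, 0.8, 0.7]
opening: 0.0599
```

Request:
step_arm:
  targets:
    - {"x":0,"y":0,"z":0.05,"twist":0}
    - {"x":0,"y":0,"z":0.1,"twist":0}
    - {"x":-0.03,"y":-0.06,"z":0.13,"twist":0}
    - {"x":-0.05,"y":-0.12,"z":0.13,"twist":0}
    - {"x":-0.08,"y":-0.18,"z":0.13,"twist":0}

```text
time: 20.98
ee_pos: [0.4433, 0.088, 0.2346]
tcp_rot: [[0.999, 0.033, 0.014], [0.033, -0.999, -0.02], [0.013, 0.021, -1.0]]
wrist_force: [-0.1, -0.7, 1.1]
opening: 0.0595
```

```bash
cat > jars.py <<'E'
from h import *
import sys
s=telemetry.get_state();print(s['ee_pos'].round(4),'yaw',np.degrees(np.arctan2(s['tcp_rot'][1,0],s['tcp_rot'][0,0])).round(1),s['time'])
T=snap('top','jt_'+sys.argv[1]);S=snap('scene','js_'+sys.argv[1])
print('top',[(np.round(r['position'],1).tolist(),round(r['p'],2)) for r in finder.recognise(T,'jar1')])
print('scene',[(np.round(r['position'],1).tolist(),round(r['p'],2)) for r in finder.recognise(S,'jar1')])
h={}
for n,q in(('t',T),('s',S)):
    hs=cv2.cvtColor(q['color'],cv2.COLOR_RGB2HSV)
    m=((hs[...,1]<60)&(hs[...,2]>(200 if n=='t' else 200))).astype(np.uint8)
    nc,l,st,ce=cv2.connectedComponentsWithStats(m)
    h[n]=[(ce[i],st[i]) for i in range(1,nc) if 60<st[i,4]<400]
    print('blobs',n,[(c.round(1).tolist(),st[2:].tolist(),atz(q,[c],.096)[0,:2].round(3).tolist()) for c,st in h[n] if abs(atz(q,[c],.096)[0,1]+.05)<.45 and .38<atz(q,[c],.096)[0,0]<.62])
E
python3 jars.py 1
```

```text
[0.4433 0.088  0.2346] yaw 1.9 20.975
top [([368.0, 232.7], 0.86), ([226.3, 246.4], 0.75), ([451.3, 258.4], 0.7), ([412.0, 257.6], 0.63), ([242.8, 315.6], 0.47)]
scene [([244.3, 294.4], 0.84), ([211.7, 314.0], 0.69), ([290.4, 287.8], 0.66), ([376.8, 213.6], 0.43)]
blobs t [([370.1, 227.0], [17, 17, 228], [0.543, -0.126]), ([224.1, 241.1], [17, 21, 250], [0.519, 0.258]), ([317.9, 233.8], [18, 8, 104], [0.53, 0.012]), ([414.3, 253.6], [17, 17, 224], [0.468, -0.238]), ([454.1, 254.9], [17, 17, 222], [0.46, -0.343]), ([233.5, 262.7], [19, 9, 117], [0.461, 0.234])]
blobs s [([380.4, 209.8], [13, 10, 93], [0.513, 0.26]), ([287.6, 281.2], [16, 13, 160], [0.546, -0.126]), ([240.5, 284.6], [16, 14, 158], [0.472, -0.239]), ([207.4, 302.9], [16, 15, 171], [0.465, -0.343]), ([262.5, 316.0], [38, 26, 120], [0.594, -0.244])]
```

View pics/js_1.png

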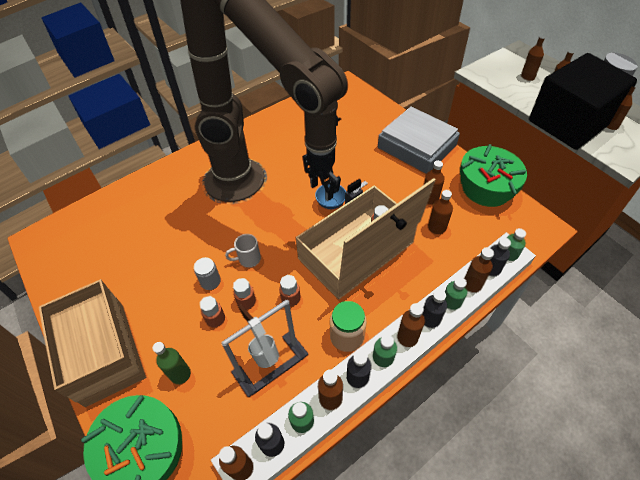

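View pics/jt_1.png

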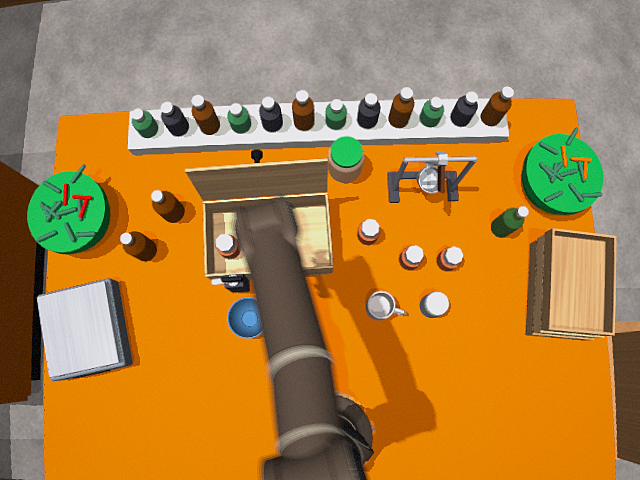

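Request:
step_arm:
  targets:
    - {"x":0.101,"y":-0.214,"z":0,"twist":0}
    - {"x":0.101,"y":-0.214,"z":0,"twist":0}
    - {"x":0.101,"y":-0.214,"z":-0.02,"twist":0}
    - {"x":0.101,"y":-0.214,"z":-0.06,"twist":0}
    - {"x":0.101,"y":-0.214,"z":-0.09,"twist":0}

```text
time: 21.8
ee_pos: [0.5462, -0.1274, 0.1427]
tcp_rot: [[1.0, 0.028, 0.013], [0.029, -0.999, -0.021], [0.013, 0.022, -1.0]]
wrist_force: [0.5, 1.7, 0.4]
opening: 0.0595
```

Request:
step_arm:
  targets:
    - {"x":0,"y":0,"z":0,"twist":0}

```text
time: 21.92
ee_pos: [0.5454, -0.1267, 0.14]
tcp_rot: [[1.0, 0.029, 0.008], [0.029, -0.999, -0.022], [0.007, 0.022, -1.0]]
wrist_force: [0.3, -0.1, -0.1]
opening: 0.0594
```

```bash
python3 look.py l3
```

```text
[ 0.5454 -0.1267  0.14  ] yaw 1.7 z [ 0.008 -0.022 -1.   ] F [ 0.3 -0.1 -0.1] op 0.0594 q [-23.  26.  40. 109. -20.  51.  28.] 21.925
```

View pics/l3.png

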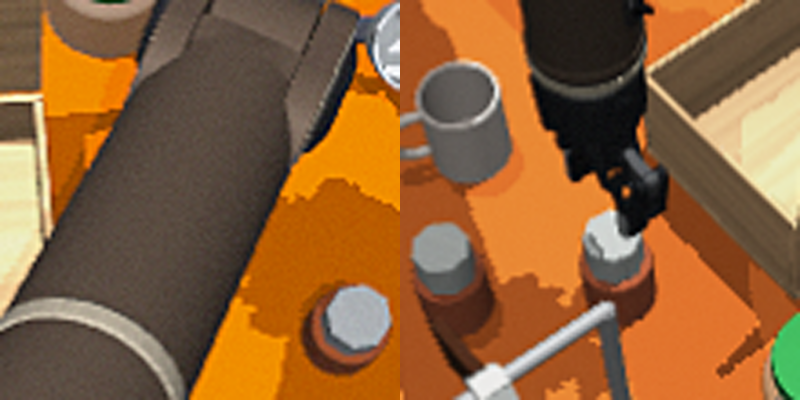

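Request:
step_arm:
  targets:
    - {"x":-0.001,"y":0.001,"z":-0.03,"twist":0}
    - {"x":-0.001,"y":0.001,"z":-0.055,"twist":0}
    - {"x":-0.001,"y":0.001,"z":-0.072,"twist":0}
    - {"x":-0.001,"y":0.001,"z":-0.072,"twist":0}

```text
time: 22.52
ee_pos: [0.5463, -0.1248, 0.071]
tcp_rot: [[0.999, 0.031, 0.013], [0.031, -0.999, -0.022], [0.012, 0.022, -1.0]]
wrist_force: [0.4, 0.1, 0.1]
opening: 0.0597
```

Request:
step_arm:
  targets:
    - {"x":0,"y":0,"z":0,"twist":0}
    - {"x":0,"y":0,"z":0,"twist":0}
    - {"x":0,"y":0,"z":0,"twist":0}
    - {"x":0,"y":0,"z":0,"twist":0}
  claw: 1.0

```text
time: 23.02
ee_pos: [0.5467, -0.125, 0.0725]
tcp_rot: [[0.999, 0.031, 0.014], [0.031, -0.999, -0.021], [0.013, 0.022, -1.0]]
wrist_force: [-2.5, 0.1, 6.9]
opening: 0.0447
```

Request:
step_arm:
  targets:
    - {"x":0,"y":0,"z":0.03,"twist":0}
    - {"x":0,"y":0,"z":0.08,"twist":0}
    - {"x":0,"y":0,"z":0.13,"twist":0}
    - {"x":-0.01,"y":0.05,"z":0.15,"twist":0}
    - {"x":-0.02,"y":0.1,"z":0.15,"twist":0}

```text
time: 23.65
ee_pos: [0.5275, -0.0245, 0.2249]
tcp_rot: [[0.999, 0.028, 0.018], [0.029, -0.999, -0.02], [0.018, 0.021, -1.0]]
wrist_force: [0.2, 0.5, -4.1]
opening: 0.0444
```

Request:
step_arm:
  targets:
    - {"x":-0.005,"y":0.206,"z":0,"twist":0}
    - {"x":-0.005,"y":0.206,"z":0,"twist":0}
    - {"x":-0.005,"y":0.206,"z":0,"twist":0}
    - {"x":-0.005,"y":0.206,"z":0,"twist":0}
    - {"x":-0.005,"y":0.206,"z":0,"twist":0}

```text
time: 24.28
ee_pos: [0.5221, 0.1829, 0.2249]
tcp_rot: [[0.999, 0.031, 0.018], [0.032, -0.999, -0.02], [0.018, 0.021, -1.0]]
wrist_force: [-0.2, -1.2, -3.6]
opening: 0.0448
```

```bash
python3 look.py l4 .53 .2 .1 70
```

```text
[0.5221 0.1829 0.2249] yaw 1.8 z [ 0.018 -0.02  -1.   ] F [-0.2 -1.2 -3.6] op 0.0448 q [-56.  19.  39. 104. -12.  61. -11.] 24.275
```

View pics/l4.png

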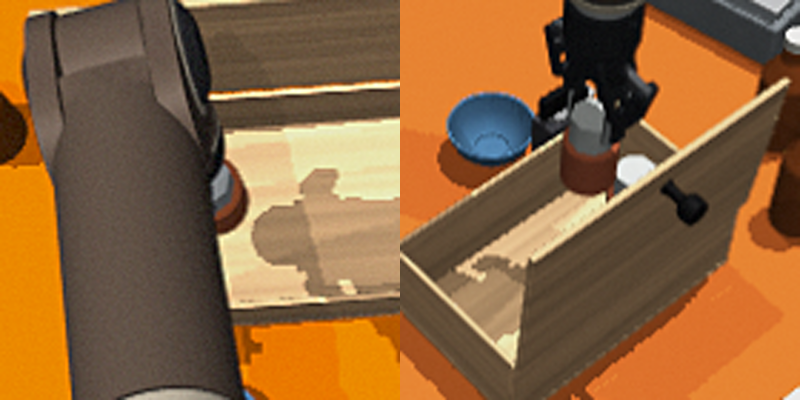

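Request:
step_arm:
  targets:
    - {"x":0,"y":-0.002,"z":-0.02,"twist":0}
    - {"x":0,"y":-0.002,"z":-0.06,"twist":0}
    - {"x":0,"y":-0.002,"z":-0.1,"twist":0}
    - {"x":0,"y":-0.002,"z":-0.137,"twist":0}
    - {"x":0,"y":-0.002,"z":-0.137,"twist":0}

```text
time: 25.0
ee_pos: [0.5212, 0.1747, 0.0863]
tcp_rot: [[1.0, 0.024, 0.014], [0.024, -0.999, -0.024], [0.013, 0.024, -1.0]]
wrist_force: [-0.3, -0.5, -3.5]
opening: 0.0444
```

Request:
step_arm:
  targets:
    - {"x":0,"y":0,"z":-0.005,"twist":0}
    - {"x":0,"y":0,"z":-0.01,"twist":0}
    - {"x":0,"y":0,"z":-0.01,"twist":0}

```text
time: 25.38
ee_pos: [0.5222, 0.1745, 0.0784]
tcp_rot: [[1.0, 0.023, 0.016], [0.023, -0.999, -0.023], [0.015, 0.023, -1.0]]
wrist_force: [-3.3, -2.1, 9.5]
opening: 0.0444
```

Request:
step_arm:
  targets:
    - {"x":0,"y":0,"z":0.001,"twist":0}
    - {"x":0,"y":0,"z":0.001,"twist":0}
    - {"x":0,"y":0,"z":0.001,"twist":0}
    - {"x":0,"y":0,"z":0.006,"twist":0}
    - {"x":0,"y":0,"z":0.03,"twist":0}
  claw: 0.3

```text
time: 26.0
ee_pos: [0.5213, 0.1741, 0.1078]
tcp_rot: [[1.0, 0.023, 0.014], [0.023, -0.999, -0.024], [0.013, 0.024, -1.0]]
wrist_force: [-0.9, 0.1, -0.2]
opening: 0.0601
```

Request:
step_arm:
  targets:
    - {"x":0,"y":0,"z":0.05,"twist":0}
    - {"x":0,"y":0,"z":0.1,"twist":0}
    - {"x":-0.03,"y":-0.06,"z":0.13,"twist":0}
    - {"x":-0.05,"y":-0.12,"z":0.13,"twist":0}
    - {"x":-0.06,"y":-0.18,"z":0.13,"twist":0}

```text
time: 26.62
ee_pos: [0.4623, 0.0016, 0.2385]
tcp_rot: [[1.0, 0.024, 0.015], [0.024, -0.999, -0.023], [0.014, 0.023, -1.0]]
wrist_force: [1.0, -0.1, 0.2]
opening: 0.0601
```

```bash
python3 jars.py 2
```

```text
[0.4623 0.0016 0.2385] yaw 1.4 26.625
top [([259.2, 243.2], 0.92), ([450.0, 259.2], 0.89), ([411.2, 258.2], 0.8), ([228.5, 247.9], 0.61), ([417.5, 174.7], 0.44)]
scene [([212.0, 312.1], 0.88), ([376.6, 214.5], 0.69), ([246.6, 294.8], 0.64), ([360.3, 224.7], 0.5)]
blobs t [([251.3, 213.9], [57, 10, 235], [0.59, 0.186]), ([414.3, 253.6], [17, 17, 224], [0.468, -0.238]), ([454.1, 254.9], [17, 17, 222], [0.46, -0.343]), ([242.1, 260.8], [39, 16, 242], [0.465, 0.211])]
blobs s [([380.4, 209.8], [13, 10, 93], [0.513, 0.26]), ([361.3, 222.9], [17, 12, 115], [0.516, 0.177]), ([240.5, 284.5], [16, 14, 157], [0.472, -0.239]), ([207.4, 302.9], [16, 15, 171], [0.465, -0.343]), ([262.5, 316.0], [38, 26, 120], [0.594, -0.244])]
```

View pics/jt_2.png

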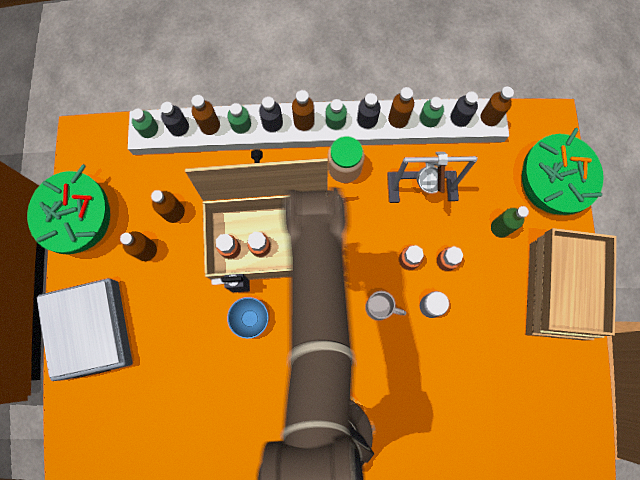

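Request:
step_arm:
  targets:
    - {"x":0.007,"y":-0.24,"z":0,"twist":0}
    - {"x":0.007,"y":-0.24,"z":0,"twist":0}
    - {"x":0.007,"y":-0.24,"z":-0.02,"twist":0}
    - {"x":0.007,"y":-0.24,"z":-0.06,"twist":0}
    - {"x":0.007,"y":-0.24,"z":-0.1,"twist":0}

```text
time: 27.45
ee_pos: [0.4711, -0.2404, 0.1373]
tcp_rot: [[1.0, 0.018, 0.016], [0.018, -1.0, -0.025], [0.015, 0.025, -1.0]]
wrist_force: [1.9, 1.5, 0.0]
opening: 0.0598
```

Request:
step_arm:
  targets:
    - {"x":0,"y":0,"z":0,"twist":0}

```text
time: 27.58
ee_pos: [0.4696, -0.2393, 0.1343]
tcp_rot: [[1.0, 0.018, 0.009], [0.018, -1.0, -0.024], [0.008, 0.024, -1.0]]
wrist_force: [0.5, -0.4, 0.7]
opening: 0.0599
```

```bash
python3 look.py l5
```

```text
[ 0.4696 -0.2393  0.1343] yaw 1.0 z [ 0.009 -0.024 -1.   ] F [ 0.5 -0.4  0.7] op 0.0599 q [-15.  25.  47. 114. -23.  49.  45.] 27.575
```

View pics/l5.png

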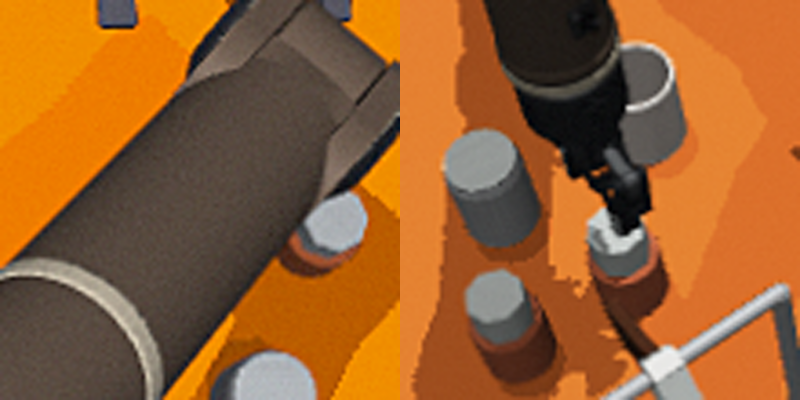

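Request:
step_arm:
  targets:
    - {"x":0,"y":0.001,"z":-0.03,"twist":0}
    - {"x":0,"y":0.001,"z":-0.05,"twist":0}
    - {"x":0,"y":0.001,"z":-0.066,"twist":0}
    - {"x":0,"y":0.001,"z":-0.066,"twist":0}

```text
time: 28.18
ee_pos: [0.4725, -0.238, 0.0721]
tcp_rot: [[1.0, 0.021, 0.015], [0.021, -0.999, -0.025], [0.015, 0.025, -1.0]]
wrist_force: [0.4, -0.4, 0.1]
opening: 0.0596
```

Request:
step_arm:
  targets:
    - {"x":0,"y":0,"z":0,"twist":0}
    - {"x":0,"y":0,"z":0,"twist":0}
    - {"x":0,"y":0,"z":0,"twist":0}
    - {"x":0,"y":0,"z":0,"twist":0}
  claw: 1.0

```text
time: 28.68
ee_pos: [0.4727, -0.2384, 0.0733]
tcp_rot: [[1.0, 0.02, 0.016], [0.021, -0.999, -0.025], [0.016, 0.025, -1.0]]
wrist_force: [-3.0, 0.7, 5.8]
opening: 0.0437
```

Request:
step_arm:
  targets:
    - {"x":0,"y":0,"z":0.03,"twist":0}
    - {"x":0,"y":0,"z":0.08,"twist":0}
    - {"x":0,"y":0,"z":0.13,"twist":0}
    - {"x":0.01,"y":0.05,"z":0.15,"twist":0}
    - {"x":0.02,"y":0.1,"z":0.15,"twist":0}

```text
time: 29.3
ee_pos: [0.4938, -0.1379, 0.2257]
tcp_rot: [[1.0, 0.018, 0.021], [0.019, -1.0, -0.024], [0.02, 0.025, -0.999]]
wrist_force: [0.6, 0.2, -3.7]
opening: 0.0436
```

Request:
step_arm:
  targets:
    - {"x":0.03,"y":0.236,"z":0,"twist":0.015}
    - {"x":0.03,"y":0.236,"z":0,"twist":0.015}
    - {"x":0.03,"y":0.236,"z":0,"twist":0.015}
    - {"x":0.03,"y":0.236,"z":0,"twist":0.015}
    - {"x":0.03,"y":0.236,"z":0,"twist":0.015}

```text
time: 29.92
ee_pos: [0.5236, 0.1035, 0.2256]
tcp_rot: [[0.999, 0.041, 0.021], [0.041, -0.999, -0.023], [0.02, 0.024, -1.0]]
wrist_force: [-0.3, -0.8, -3.0]
opening: 0.0438
```

Request:
step_arm:
  targets:
    - {"x":0,"y":0,"z":0,"twist":0}
    - {"x":0,"y":0,"z":0,"twist":0}

```text
time: 30.18
ee_pos: [0.5235, 0.1028, 0.2258]
tcp_rot: [[0.999, 0.04, 0.021], [0.04, -0.999, -0.023], [0.02, 0.023, -1.0]]
wrist_force: [0.5, -0.1, -3.6]
opening: 0.0438
```

```bash
python3 look.py l6 .53 .15 .1 70
```

```text
[0.5235 0.1028 0.2258] yaw 2.3 z [ 0.021 -0.023 -1.   ] F [ 0.5 -0.1 -3.6] op 0.0438 q [-56.  18.  49. 108. -14.  60.   0.] 30.175
```

View pics/l6.png

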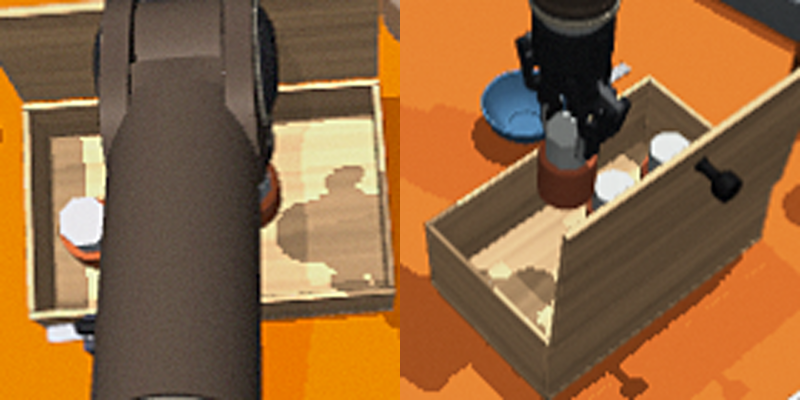

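Request:
step_arm:
  targets:
    - {"x":0.001,"y":-0.005,"z":-0.02,"twist":0}
    - {"x":0.001,"y":-0.005,"z":-0.06,"twist":0}
    - {"x":0.001,"y":-0.005,"z":-0.1,"twist":0}
    - {"x":0.001,"y":-0.005,"z":-0.137,"twist":0}
    - {"x":0.001,"y":-0.005,"z":-0.137,"twist":0}

```text
time: 30.9
ee_pos: [0.5229, 0.0961, 0.087]
tcp_rot: [[0.999, 0.037, 0.017], [0.038, -0.999, -0.025], [0.016, 0.025, -1.0]]
wrist_force: [-0.0, -0.1, -3.3]
opening: 0.0436
```

Request:
step_arm:
  targets:
    - {"x":0,"y":0,"z":-0.004,"twist":0}
    - {"x":0,"y":0,"z":-0.009,"twist":0}
    - {"x":0,"y":0,"z":-0.009,"twist":0}

```text
time: 31.28
ee_pos: [0.5238, 0.0962, 0.0793]
tcp_rot: [[0.999, 0.037, 0.019], [0.038, -0.999, -0.024], [0.018, 0.024, -1.0]]
wrist_force: [-0.4, 0.6, 2.2]
opening: 0.0437
```

Request:
step_arm:
  targets:
    - {"x":0,"y":0,"z":0,"twist":0}
    - {"x":0,"y":0,"z":0,"twist":0}
    - {"x":0,"y":0,"z":0,"twist":0}
    - {"x":0,"y":0,"z":0.006,"twist":0}
    - {"x":0,"y":0,"z":0.03,"twist":0}
  claw: 0.3

```text
time: 31.9
ee_pos: [0.5231, 0.096, 0.109]
tcp_rot: [[0.999, 0.037, 0.017], [0.038, -0.999, -0.025], [0.016, 0.025, -1.0]]
wrist_force: [-0.4, 0.3, 0.0]
opening: 0.0598
```

Request:
step_arm:
  targets:
    - {"x":0,"y":0,"z":0.05,"twist":0}
    - {"x":0,"y":0,"z":0.1,"twist":0}
    - {"x":-0.02,"y":-0.06,"z":0.13,"twist":0}
    - {"x":-0.04,"y":-0.12,"z":0.13,"twist":0}
    - {"x":-0.06,"y":-0.18,"z":0.13,"twist":0}

```text
time: 32.52
ee_pos: [0.4652, -0.0777, 0.2399]
tcp_rot: [[0.999, 0.038, 0.018], [0.038, -0.999, -0.024], [0.018, 0.024, -1.0]]
wrist_force: [1.2, -1.4, 1.1]
opening: 0.06
```

```bash
python3 jars.py 3
```

```text
[ 0.4652 -0.0777  0.2399] yaw 2.2 32.525
top [([260.4, 243.3], 0.93), ([228.5, 248.2], 0.87), ([452.7, 259.0], 0.74), ([288.6, 242.1], 0.74), ([245.2, 319.6], 0.31)]
scene [([211.9, 314.0], 0.97), ([360.5, 223.9], 0.6), ([341.3, 241.9], 0.49), ([376.6, 212.6], 0.49)]
blobs t [([261.2, 213.0], [88, 15, 323], [0.591, 0.16]), ([284.8, 238.2], [24, 17, 243], [0.521, 0.099]), ([311.3, 234.1], [29, 9, 165], [0.529, 0.029]), ([454.1, 254.9], [17, 17, 221], [0.46, -0.343]), ([241.9, 260.8], [40, 17, 250], [0.465, 0.212])]
blobs s [([380.4, 209.8], [13, 10, 93], [0.513, 0.26]), ([361.3, 222.8], [17, 12, 115], [0.516, 0.178]), ([342.3, 235.3], [15, 12, 124], [0.517, 0.1]), ([207.4, 302.9], [16, 15, 171], [0.465, -0.343]), ([262.5, 316.0], [38, 26, 121], [0.594, -0.244])]
```

View pics/jt_3.png

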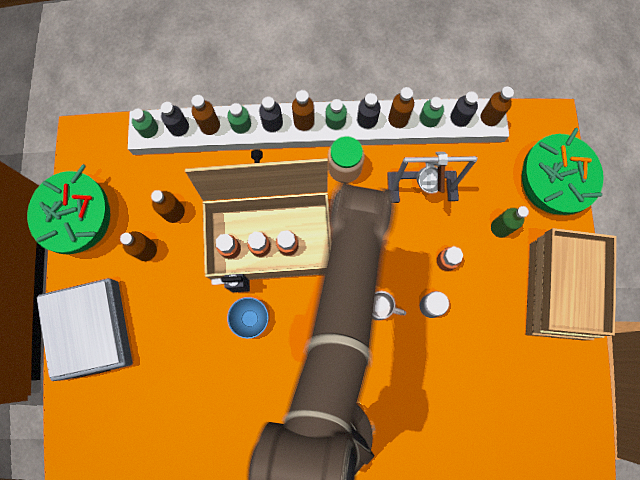

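Request:
step_arm:
  targets:
    - {"x":-0.003,"y":-0.266,"z":0,"twist":0}
    - {"x":-0.003,"y":-0.266,"z":0,"twist":0}
    - {"x":-0.003,"y":-0.266,"z":-0.02,"twist":0}
    - {"x":-0.003,"y":-0.266,"z":-0.06,"twist":0}
    - {"x":-0.003,"y":-0.266,"z":-0.1,"twist":0}

```text
time: 33.35
ee_pos: [0.4644, -0.345, 0.1401]
tcp_rot: [[0.999, 0.035, 0.02], [0.035, -0.999, -0.026], [0.019, 0.026, -0.999]]
wrist_force: [0.9, 1.1, -1.1]
opening: 0.0594
```

Request:
step_arm:
  targets:
    - {"x":0,"y":0,"z":0,"twist":0}

```text
time: 33.48
ee_pos: [0.4624, -0.3446, 0.1358]
tcp_rot: [[0.999, 0.033, 0.013], [0.033, -0.999, -0.023], [0.012, 0.024, -1.0]]
wrist_force: [-0.5, 0.5, 0.6]
opening: 0.0595
```

```bash
python3 look.py l7
```

```text
[ 0.4624 -0.3446  0.1358] yaw 1.9 z [ 0.013 -0.023 -1.   ] F [-0.5  0.5  0.6] op 0.0595 q [ -4.  31.  49. 108. -28.  53.  60.] 33.475
```

View pics/l7.png

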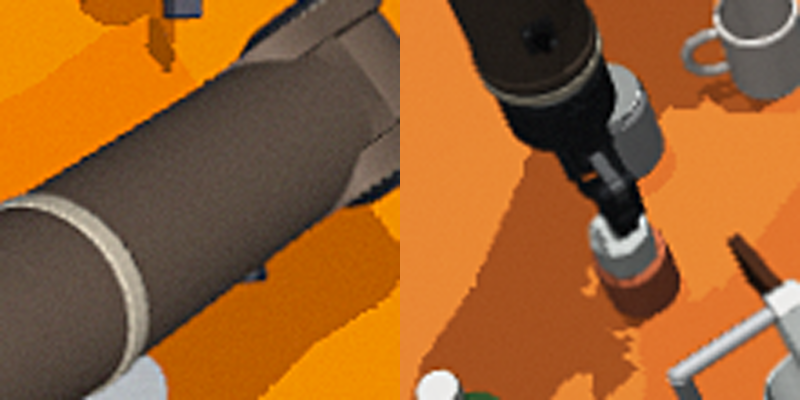

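Request:
step_arm:
  targets:
    - {"x":0,"y":0.001,"z":-0.03,"twist":0}
    - {"x":0,"y":0.001,"z":-0.05,"twist":0}
    - {"x":0,"y":0.001,"z":-0.067,"twist":0}
    - {"x":0,"y":0.001,"z":-0.067,"twist":0}

```text
time: 34.08
ee_pos: [0.4652, -0.3426, 0.0725]
tcp_rot: [[0.999, 0.036, 0.018], [0.037, -0.999, -0.025], [0.017, 0.025, -1.0]]
wrist_force: [0.2, -0.0, 0.9]
opening: 0.0597
```

Request:
step_arm:
  targets:
    - {"x":0,"y":0,"z":0,"twist":0}
    - {"x":0,"y":0,"z":0,"twist":0}
    - {"x":0,"y":0,"z":0,"twist":0}
    - {"x":0,"y":0,"z":0,"twist":0}
  claw: 1.0

```text
time: 34.58
ee_pos: [0.4651, -0.3434, 0.0737]
tcp_rot: [[0.999, 0.035, 0.019], [0.036, -0.999, -0.025], [0.018, 0.026, -0.999]]
wrist_force: [-3.1, 1.2, 7.3]
opening: 0.045
```

Request:
step_arm:
  targets:
    - {"x":0,"y":0,"z":0.03,"twist":0}
    - {"x":0,"y":0,"z":0.08,"twist":0}
    - {"x":0,"y":0,"z":0.13,"twist":0}
    - {"x":0.01,"y":0.05,"z":0.15,"twist":0}
    - {"x":0.02,"y":0.1,"z":0.15,"twist":0}

```text
time: 35.2
ee_pos: [0.4858, -0.2432, 0.2256]
tcp_rot: [[0.999, 0.033, 0.023], [0.034, -0.999, -0.026], [0.022, 0.026, -0.999]]
wrist_force: [1.2, 0.4, -3.5]
opening: 0.0452
```

Request:
step_arm:
  targets:
    - {"x":0.04,"y":0.265,"z":0,"twist":0}
    - {"x":0.04,"y":0.265,"z":0,"twist":0}
    - {"x":0.04,"y":0.265,"z":0,"twist":0}
    - {"x":0.04,"y":0.265,"z":0,"twist":0}
    - {"x":0.04,"y":0.265,"z":0,"twist":0}

```text
time: 35.83
ee_pos: [0.5259, 0.0272, 0.2254]
tcp_rot: [[0.999, 0.04, 0.023], [0.04, -0.999, -0.024], [0.022, 0.025, -0.999]]
wrist_force: [-0.1, -0.9, -2.7]
opening: 0.0448
```

Request:
step_arm:
  targets:
    - {"x":0,"y":0,"z":0,"twist":0}
    - {"x":0,"y":0,"z":0,"twist":0}

```text
time: 36.08
ee_pos: [0.5256, 0.0256, 0.2255]
tcp_rot: [[0.999, 0.038, 0.022], [0.039, -0.999, -0.024], [0.021, 0.025, -0.999]]
wrist_force: [-0.4, -0.7, -3.1]
opening: 0.0449
```

```bash
python3 look.py l8 .53 .1 .1 70
```

```text
[0.5256 0.0256 0.2255] yaw 2.2 z [ 0.022 -0.024 -0.999] F [-0.4 -0.7 -3.1] op 0.0449 q [-53.  19.  56. 109. -17.  60.  12.] 36.075
```

View pics/l8.png

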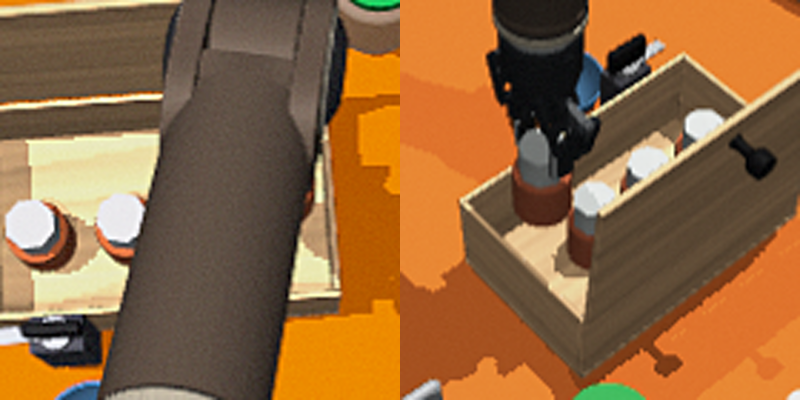

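Request:
step_arm:
  targets:
    - {"x":0,"y":0,"z":-0.02,"twist":0}
    - {"x":0,"y":0,"z":-0.06,"twist":0}
    - {"x":0,"y":0,"z":-0.1,"twist":0}
    - {"x":0,"y":0,"z":-0.137,"twist":0}
    - {"x":0,"y":0,"z":-0.137,"twist":0}

```text
time: 36.8
ee_pos: [0.5238, 0.0232, 0.0869]
tcp_rot: [[0.999, 0.034, 0.018], [0.035, -0.999, -0.026], [0.017, 0.027, -1.0]]
wrist_force: [-0.3, 0.1, -3.3]
opening: 0.0448
```

Request:
step_arm:
  targets:
    - {"x":0,"y":0,"z":-0.004,"twist":0}
    - {"x":0,"y":0,"z":-0.009,"twist":0}
    - {"x":0,"y":0,"z":-0.009,"twist":0}

```text
time: 37.17
ee_pos: [0.5248, 0.0229, 0.0796]
tcp_rot: [[0.999, 0.034, 0.02], [0.034, -0.999, -0.025], [0.019, 0.025, -0.999]]
wrist_force: [-3.5, -0.7, 7.7]
opening: 0.0446
```

Request:
step_arm:
  targets:
    - {"x":0,"y":0,"z":0,"twist":0}
    - {"x":0,"y":0,"z":0,"twist":0}
    - {"x":0,"y":0,"z":0,"twist":0}
    - {"x":0,"y":0,"z":0.006,"twist":0}
    - {"x":0,"y":0,"z":0.03,"twist":0}
  claw: 0.3

```text
time: 37.8
ee_pos: [0.524, 0.0227, 0.1094]
tcp_rot: [[0.999, 0.033, 0.018], [0.034, -0.999, -0.026], [0.017, 0.026, -1.0]]
wrist_force: [0.7, 1.3, 1.4]
opening: 0.0594
```

Request:
step_arm:
  targets:
    - {"x":0,"y":0,"z":0.06,"twist":0}
    - {"x":0,"y":0,"z":0.12,"twist":0}
    - {"x":-0.06,"y":0,"z":0.17,"twist":0}
    - {"x":-0.1,"y":-0.05,"z":0.2,"twist":0}
    - {"x":-0.1,"y":-0.1,"z":0.25,"twist":0}

```text
time: 38.42
ee_pos: [0.4281, -0.0545, 0.3383]
tcp_rot: [[0.999, 0.037, 0.016], [0.037, -0.999, -0.025], [0.015, 0.025, -1.0]]
wrist_force: [1.1, 0.7, 1.6]
opening: 0.0596
```

```bash
python3 jars.py 4;python3 look.py l9 .53 .15 .1 80
```

```text
[ 0.4281 -0.0545  0.3383] yaw 2.1 38.425
top [([284.9, 243.2], 0.85), ([226.6, 246.5], 0.83), ([258.7, 242.6], 0.8), ([315.5, 241.5], 0.7)]
scene [([340.1, 242.7], 0.75), ([359.9, 220.2], 0.66), ([325.3, 256.8], 0.53), ([377.8, 214.6], 0.51)]
blobs t [([260.6, 212.9], [80, 11, 303], [0.592, 0.161]), ([311.9, 237.2], [15, 17, 175], [0.521, 0.028]), ([284.7, 238.2], [24, 17, 245], [0.521, 0.099]), ([242.1, 260.8], [40, 16, 237], [0.465, 0.211])]
blobs s [([380.4, 209.8], [13, 10, 93], [0.513, 0.26]), ([361.4, 222.8], [17, 12, 113], [0.516, 0.178]), ([342.2, 235.3], [15, 12, 125], [0.516, 0.1]), ([324.1, 248.3], [17, 13, 150], [0.52, 0.026]), ([262.5, 316.0], [38, 26, 120], [0.594, -0.244])]
[ 0.43   -0.0547  0.339 ] yaw 1.9 z [ 0.02  -0.021 -1.   ] F [0.  0.7 0.1] op 0.0598 q [-69. -11.  62. 110.  12.  74.  -9.] 38.625
```

View pics/l9.png

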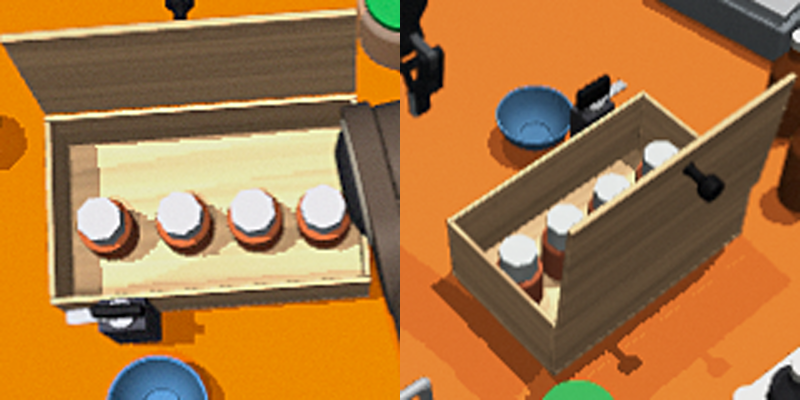

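Request:
step_arm:
  targets:
    - {"x":0.04,"y":0.05,"z":0.03,"twist":0}
    - {"x":0.08,"y":0.1,"z":0.05,"twist":0}
    - {"x":0.12,"y":0.15,"z":0.06,"twist":0}
    - {"x":0.15,"y":0.2,"z":0.06,"twist":0}
    - {"x":0.18,"y":0.25,"z":0.06,"twist":0}
  claw: 1.0

```text
time: 39.35
ee_pos: [0.6075, 0.1939, 0.3944]
tcp_rot: [[0.999, 0.035, 0.014], [0.035, -0.999, -0.03], [0.013, 0.03, -0.999]]
wrist_force: [-0.2, -0.4, 1.4]
opening: -0.0002
```

```bash
python3 look.py l10 .65 .2 .3 90
```

```text
[0.6075 0.1939 0.3944] yaw 2.0 z [ 0.014 -0.03  -0.999] F [-0.2 -0.4  1.4] op -0.0002 q [-62.  29.  64.  78. -24.  88.   1.] 39.35
```

View pics/l10.png

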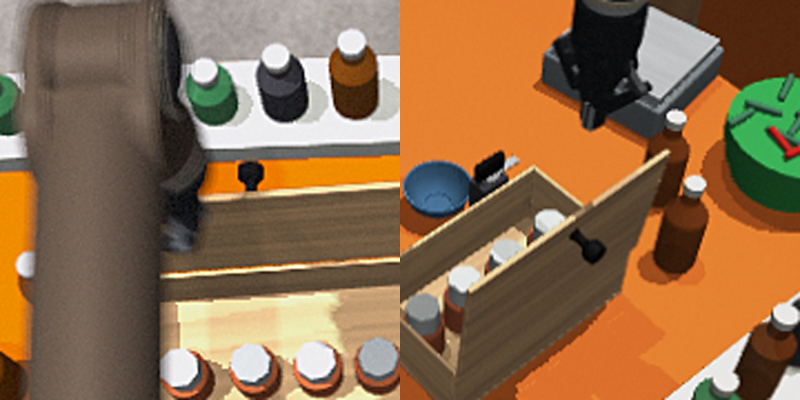

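Request:
step_arm:
  targets:
    - {"x":0.04,"y":0.015,"z":0,"twist":0}
    - {"x":0.08,"y":0.015,"z":0,"twist":0}
    - {"x":0.11,"y":0.015,"z":0,"twist":0}
    - {"x":0.11,"y":0.015,"z":-0.03,"twist":0}
    - {"x":0.11,"y":0.015,"z":-0.06,"twist":0}

```text
time: 40.08
ee_pos: [0.7182, 0.2154, 0.3263]
tcp_rot: [[0.999, 0.044, 0.008], [0.044, -0.998, -0.035], [0.006, 0.035, -0.999]]
wrist_force: [-0.6, 0.4, -1.0]
opening: -0.0002
```

Request:
step_arm:
  targets:
    - {"x":0,"y":0,"z":-0.02,"twist":0}
    - {"x":0,"y":0,"z":-0.04,"twist":0}
    - {"x":0,"y":0,"z":-0.045,"twist":0}
    - {"x":0,"y":0,"z":-0.045,"twist":0}

```text
time: 40.58
ee_pos: [0.7182, 0.2154, 0.2809]
tcp_rot: [[0.999, 0.044, 0.008], [0.044, -0.998, -0.036], [0.006, 0.036, -0.999]]
wrist_force: [-0.2, -0.3, 0.4]
opening: -0.0002
```

```bash
python3 look.py l11 .65 .2 .3 90
```

```text
[0.7182 0.2154 0.2809] yaw 2.5 z [ 0.008 -0.036 -0.999] F [-0.2 -0.3  0.4] op -0.0002 q [-49.  44.  57.  69. -34.  84.   5.] 40.575
```

View pics/l11.png

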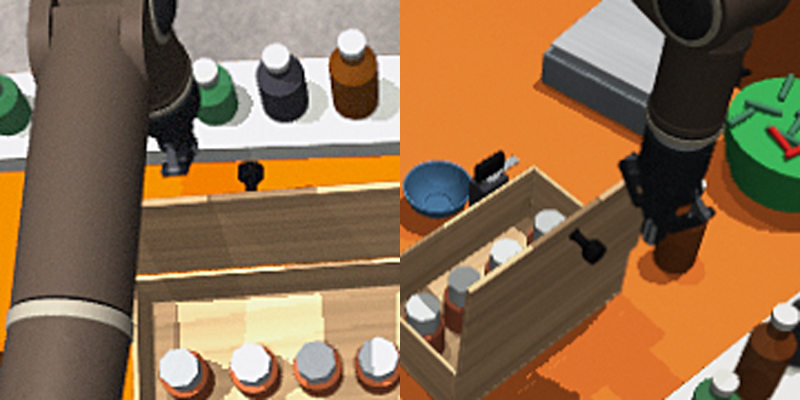

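Request:
step_arm:
  targets:
    - {"x":-0.015,"y":0,"z":-0.005,"twist":0}
    - {"x":-0.03,"y":0,"z":-0.01,"twist":0}
    - {"x":-0.045,"y":0,"z":-0.01,"twist":0}
    - {"x":-0.06,"y":0,"z":-0.01,"twist":0}
    - {"x":-0.075,"y":0,"z":-0.01,"twist":0}

```text
time: 41.3
ee_pos: [0.6445, 0.2143, 0.2744]
tcp_rot: [[0.999, 0.043, 0.013], [0.044, -0.998, -0.034], [0.012, 0.035, -0.999]]
wrist_force: [2.4, -1.2, 2.2]
opening: -0.0
```

Request:
step_arm:
  targets:
    - {"x":-0.015,"y":0,"z":0,"twist":0}
    - {"x":-0.03,"y":0,"z":0,"twist":0}
    - {"x":-0.045,"y":0,"z":-0.005,"twist":0}
    - {"x":-0.055,"y":0,"z":-0.01,"twist":0}

```text
time: 41.8
ee_pos: [0.59, 0.2142, 0.2659]
tcp_rot: [[0.999, 0.043, 0.016], [0.043, -0.999, -0.033], [0.015, 0.033, -0.999]]
wrist_force: [2.5, -0.1, 2.0]
opening: -0.0
```

```bash
python3 look.py l12 .6 .15 .2 90
```

```text
[0.59   0.2142 0.2659] yaw 2.5 z [ 0.016 -0.033 -0.999] F [ 2.5 -0.1  2. ] op -0.0 q [-65.  33.  62.  91. -28.  73.   3.] 41.8
```

View pics/l12.png

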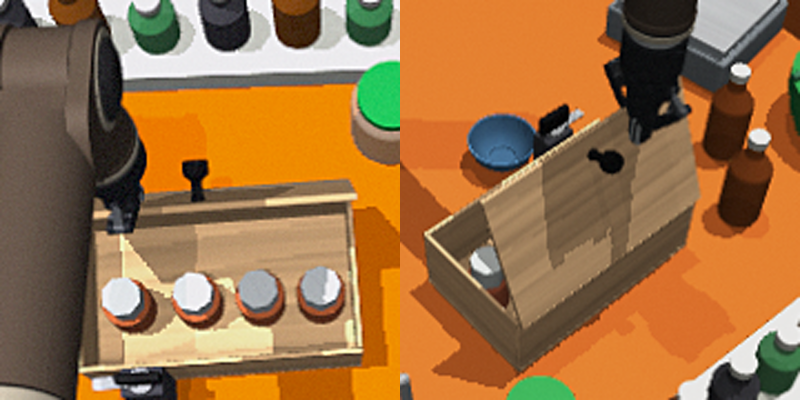

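Request:
step_arm:
  targets:
    - {"x":-0.02,"y":0,"z":-0.002,"twist":0}
    - {"x":-0.04,"y":0,"z":-0.004,"twist":0}
    - {"x":-0.055,"y":0,"z":-0.012,"twist":0}
    - {"x":-0.068,"y":0,"z":-0.021,"twist":0}
    - {"x":-0.08,"y":0,"z":-0.032,"twist":0}

```text
time: 42.52
ee_pos: [0.5094, 0.2145, 0.233]
tcp_rot: [[0.999, 0.043, 0.015], [0.044, -0.999, -0.033], [0.013, 0.033, -0.999]]
wrist_force: [1.8, 0.2, 0.1]
opening: -0.0001
```

```bash
python3 look.py l13 .55 .15 .2 90
```

```text
[0.5094 0.2145 0.233 ] yaw 2.5 z [ 0.015 -0.033 -0.999] F [1.8 0.2 0.1] op -0.0001 q [-76.  27.  66. 104. -25.  65.   0.] 42.525
```

View pics/l13.png

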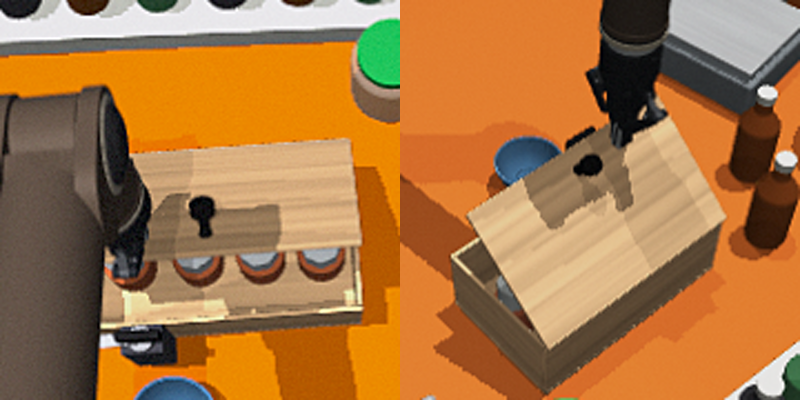

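Run:
```python
from h import *
T=snap('top','full13');S=snap('scene')
def rz(t): return np.array([[np.cos(t),-np.sin(t),0],[np.sin(t),np.cos(t),0],[0,0,1]])
D=[]
col=[(255,0,0),(0,255,0),(0,0,255),(255,255,0),(255,0,255)]
for th,c in zip((.6,.7,.8,.9,1.0),col):
    P=[(rz(.0345)@np.array([.1-r*np.cos(th)+.008*np.sin(th),y,.115+r*np.sin(th)+.008*np.cos(th)])+[.533,.144,0]).tolist() for r,y in((0,-.165),(.2,-.165),(.2,.165))]
    D.append((P,c))
s=telemetry.get_state();e=s['ee_pos'];D.append(([e,e+[0,0,.06]],(255,255,255)))
crop(T,(180,160,360,300),'a13',4.2,D);crop(S,(270,120,460,290),'b13',4,D)
```

```text
(no output)
```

View pics/a13.png

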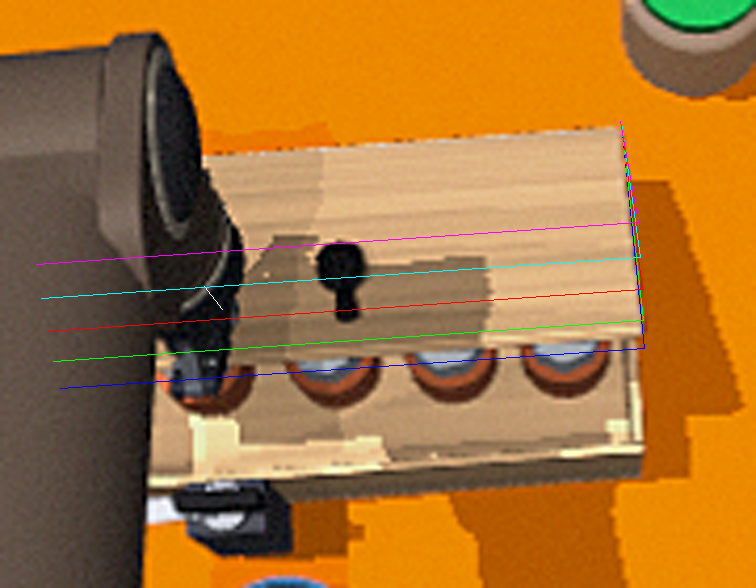

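View pics/b13.png

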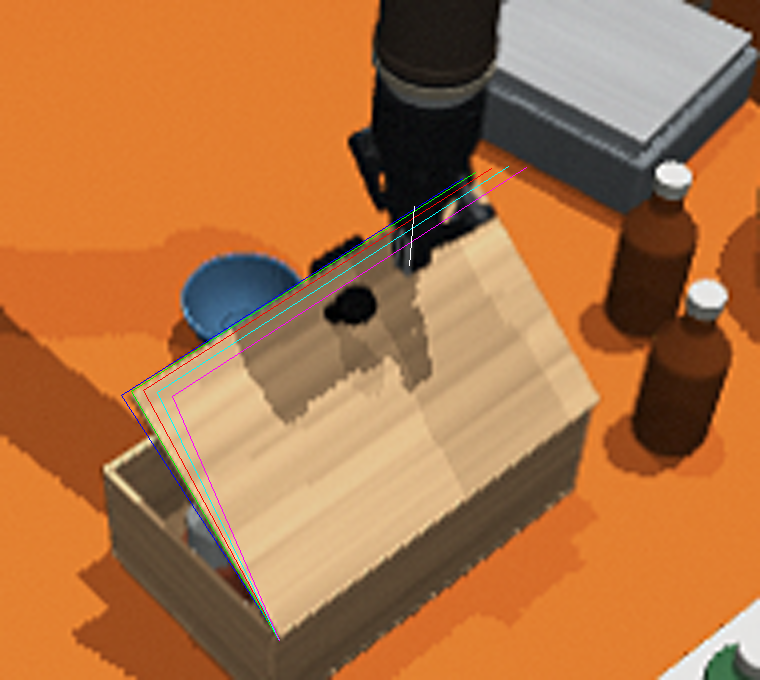

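Request:
step_arm:
  targets:
    - {"x":-0.004,"y":0,"z":-0.015,"twist":0}
    - {"x":-0.01,"y":0,"z":-0.03,"twist":0}
    - {"x":-0.018,"y":0,"z":-0.049,"twist":0}
    - {"x":-0.024,"y":0,"z":-0.064,"twist":0}
    - {"x":-0.03,"y":0,"z":-0.079,"twist":0}

```text
time: 43.35
ee_pos: [0.479, 0.2147, 0.1531]
tcp_rot: [[0.999, 0.044, 0.013], [0.044, -0.998, -0.033], [0.012, 0.034, -0.999]]
wrist_force: [1.0, 0.0, 1.2]
opening: 0.0002
```

Request:
step_arm:
  targets:
    - {"x":0,"y":0,"z":-0.012,"twist":0}
    - {"x":0,"y":0,"z":-0.022,"twist":0}
    - {"x":0,"y":0,"z":-0.022,"twist":0}

```text
time: 43.72
ee_pos: [0.4788, 0.2144, 0.1304]
tcp_rot: [[0.999, 0.043, 0.013], [0.044, -0.998, -0.034], [0.011, 0.035, -0.999]]
wrist_force: [-0.2, -0.5, -0.4]
opening: 0.0002
```

```bash
python3 look.py l14 .5 .15 .12 90
```

```text
[0.4788 0.2144 0.1304] yaw 2.5 z [ 0.013 -0.034 -0.999] F [-0.2 -0.5 -0.4] op 0.0002 q [-74.  32.  60. 114. -32.  53.   4.] 43.725
```

View pics/l14.png

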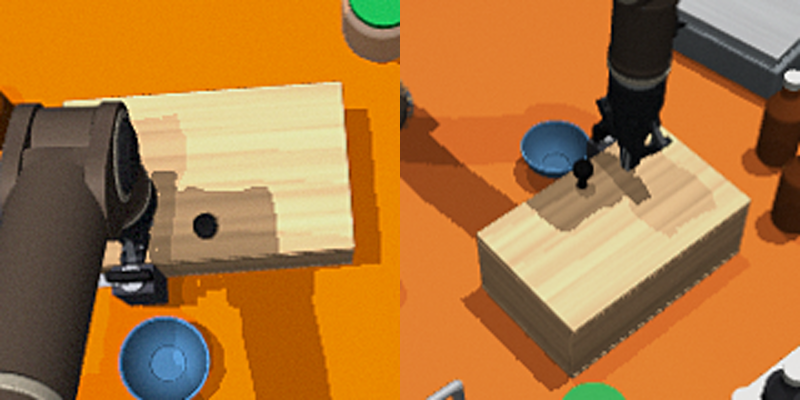

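Request:
step_arm:
  targets:
    - {"x":0,"y":0,"z":-0.004,"twist":0}
    - {"x":0,"y":0,"z":-0.008,"twist":0}
    - {"x":0,"y":0,"z":-0.011,"twist":0}
    - {"x":0,"y":0,"z":-0.011,"twist":0}

```text
time: 44.32
ee_pos: [0.4798, 0.2147, 0.1232]
tcp_rot: [[0.999, 0.043, 0.013], [0.043, -0.999, -0.03], [0.012, 0.03, -0.999]]
wrist_force: [-14.9, -3.9, 44.2]
opening: 0.0003
```

Request:
step_arm:
  targets:
    - {"x":0,"y":0,"z":0.005,"twist":0}
    - {"x":0,"y":0,"z":0.04,"twist":0}
    - {"x":0,"y":0,"z":0.08,"twist":0}
    - {"x":-0.03,"y":0.005,"z":0.1,"twist":0}
    - {"x":-0.066,"y":0.015,"z":0.1,"twist":0}
  claw: 0.5

```text
time: 44.95
ee_pos: [0.4144, 0.2296, 0.2243]
tcp_rot: [[0.999, 0.041, 0.015], [0.041, -0.999, -0.028], [0.014, 0.029, -0.999]]
wrist_force: [-0.1, 0.8, -0.5]
opening: 0.0426
```

```bash
python3 look.py l15 .45 .2 .15 70
python3 - <<'E'
from h import *
T=snap('top');S=snap('scene')
def rz(t): return np.array([[np.cos(t),-np.sin(t),0],[np.sin(t),np.cos(t),0],[0,0,1]])
D=[]
for th,c in zip((0,.02,.05),[(255,0,0),(0,255,0),(0,0,255)]):
    P=[(rz(.0345)@np.array([.1-r*np.cos(th)+.008*np.sin(th),y,.115+r*np.sin(th)+.008*np.cos(th)])+[.533,.144,0]).tolist() for r,y in((0,.165),(0,-.165),(.2,-.165),(.2,.165))]
    D.append((P,c))
w=rz(.0345)@np.array([-.117,.09,.1635])+[.533,.144,0]
D.append(([(w+rz(.0345)@np.array([a*.006,b*.026,0])).tolist() for a,b in((-1,-1),(-1,1),(1,1),(1,-1),(-1,-1))],(255,0,255)))
crop(T,(190,180,350,300),'a15',5,D);crop(S,(280,140,440,280),'b15',5,D)
E
```

```text
[0.4144 0.2296 0.2243] yaw 2.4 z [ 0.015 -0.028 -0.999] F [-0.1  0.8 -0.5] op 0.0426 q [-95.  20.  74. 115. -20.  61. -10.] 44.95
```

View pics/a15.png

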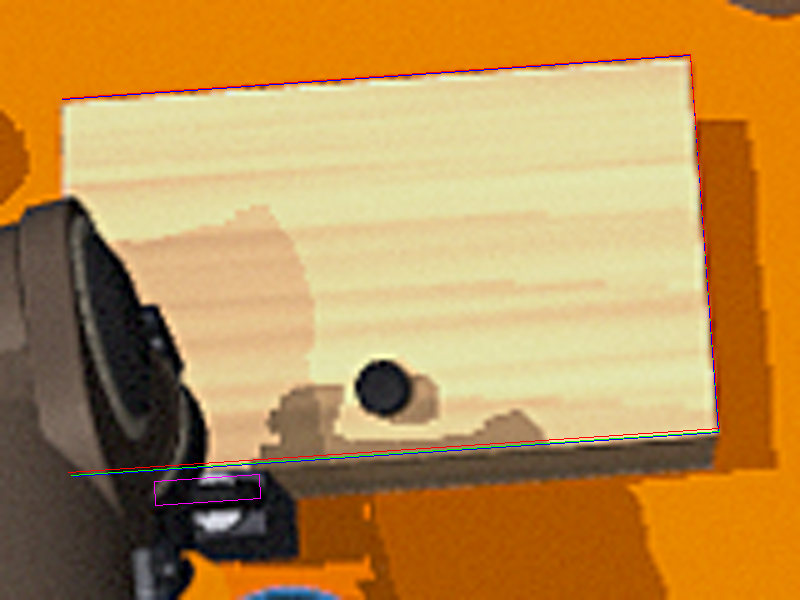

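View pics/b15.png

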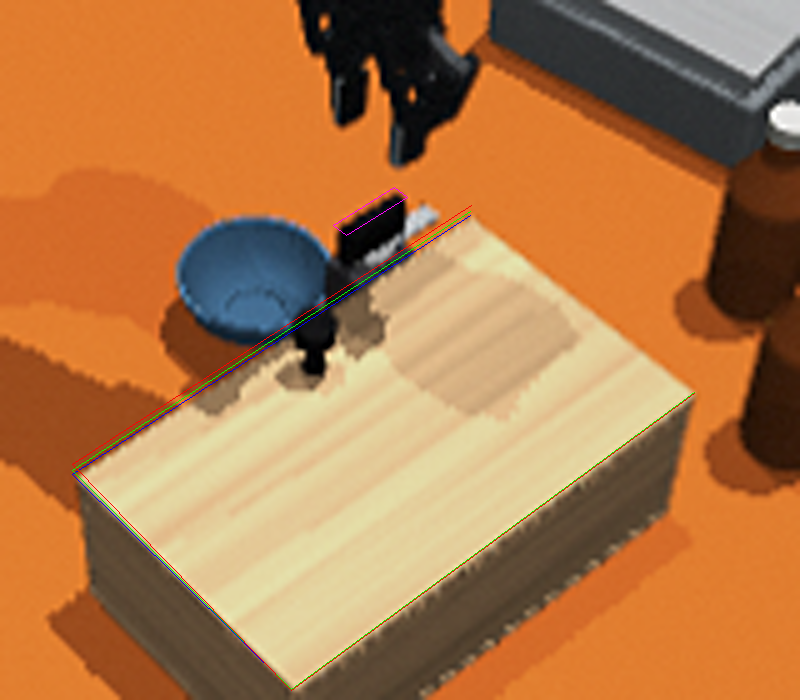

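Request:
step_arm:
  targets:
    - {"x":0,"y":0,"z":-0.03,"twist":0}
    - {"x":0,"y":0,"z":-0.06,"twist":0}
    - {"x":0,"y":0,"z":-0.086,"twist":0}
    - {"x":0,"y":0,"z":-0.086,"twist":0}

```text
time: 45.65
ee_pos: [0.4136, 0.229, 0.1361]
tcp_rot: [[0.999, 0.043, 0.011], [0.043, -0.999, -0.032], [0.01, 0.032, -0.999]]
wrist_force: [0.9, -0.5, 0.8]
opening: 0.0426
```

```bash
python3 look.py l16 .42 .22 .15 45
```

```text
[0.4136 0.229  0.1361] yaw 2.5 z [ 0.011 -0.032 -0.999] F [ 0.9 -0.5  0.8] op 0.0426 q [-85.  27.  64. 121. -29.  51.  -2.] 45.65
```

View pics/l16.png

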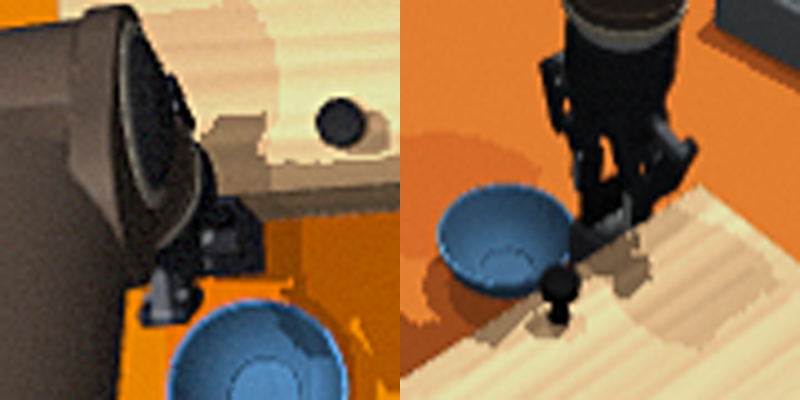

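Request:
step_arm:
  targets:
    - {"x":0,"y":0,"z":0.002,"twist":0}
    - {"x":0,"y":0,"z":0.002,"twist":0}
    - {"x":0,"y":0,"z":0.002,"twist":0}
    - {"x":0,"y":0,"z":0.002,"twist":0}
    - {"x":0,"y":0,"z":0.002,"twist":0}
  claw: 1.0

```text
time: 46.38
ee_pos: [0.4132, 0.2298, 0.1407]
tcp_rot: [[0.999, 0.044, 0.01], [0.044, -0.999, -0.028], [0.009, 0.029, -1.0]]
wrist_force: [-9.3, -1.8, 16.6]
opening: 0.0109
```

Request:
step_arm:
  targets:
    - {"x":-0.001,"y":0,"z":0,"twist":-0.15}
    - {"x":-0.001,"y":0,"z":0,"twist":-0.3}
    - {"x":-0.001,"y":0,"z":0,"twist":-0.45}
    - {"x":-0.001,"y":0,"z":0,"twist":-0.6}
    - {"x":-0.001,"y":0,"z":0,"twist":-0.75}

```text
time: 47.0
ee_pos: [0.4128, 0.2298, 0.141]
tcp_rot: [[0.758, -0.652, -0.01], [-0.652, -0.758, -0.028], [0.011, 0.028, -1.0]]
wrist_force: [5.0, -2.1, -10.9]
opening: 0.0106
```

Request:
step_arm:
  targets:
    - {"x":0,"y":0,"z":0,"twist":-0.15}
    - {"x":0,"y":0,"z":0,"twist":-0.3}
    - {"x":0,"y":0,"z":0,"twist":-0.45}
    - {"x":0,"y":0,"z":0,"twist":-0.6}
    - {"x":0,"y":0,"z":0,"twist":-0.72}

```text
time: 47.62
ee_pos: [0.4127, 0.2299, 0.141]
tcp_rot: [[0.136, -0.99, -0.026], [-0.991, -0.136, -0.015], [0.011, 0.027, -1.0]]
wrist_force: [2.0, -2.2, -8.3]
opening: 0.0107
```

```bash
python3 look.py l17 .42 .22 .15 45
```

```text
[0.4127 0.2299 0.141 ] yaw -82.2 z [-0.026 -0.015 -1.   ] F [ 2.  -2.2 -8.3] op 0.0107 q [-90.  40.  81. 119. -45.  63. -69.] 47.625
```

View pics/l17.png

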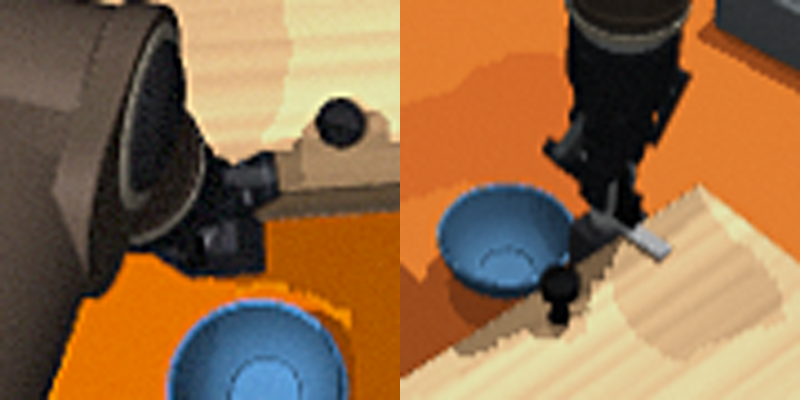

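Request:
step_arm:
  targets:
    - {"x":0,"y":0,"z":0,"twist":0}
    - {"x":0,"y":0,"z":0,"twist":0}
    - {"x":0,"y":0,"z":0,"twist":0}
    - {"x":0,"y":0,"z":0,"twist":0}
  claw: 0.5

```text
time: 48.22
ee_pos: [0.4128, 0.23, 0.1411]
tcp_rot: [[0.14, -0.99, -0.026], [-0.99, -0.139, -0.014], [0.011, 0.027, -1.0]]
wrist_force: [-0.2, -0.5, 0.8]
opening: 0.0425
```

Request:
step_arm:
  targets:
    - {"x":0,"y":0,"z":0.01,"twist":0}

```text
time: 48.35
ee_pos: [0.4125, 0.2297, 0.1511]
tcp_rot: [[0.14, -0.99, -0.026], [-0.99, -0.139, -0.016], [0.012, 0.028, -1.0]]
wrist_force: [0.1, -0.6, 0.8]
opening: 0.0426
```

```bash
python3 look.py l18 .42 .22 .15 45
```

```text
[0.4125 0.2297 0.1511] yaw -82.0 z [-0.026 -0.016 -1.   ] F [ 0.1 -0.6  0.8] op 0.0426 q [-90.  39.  81. 119. -43.  64. -70.] 48.35
```

View pics/l18.png

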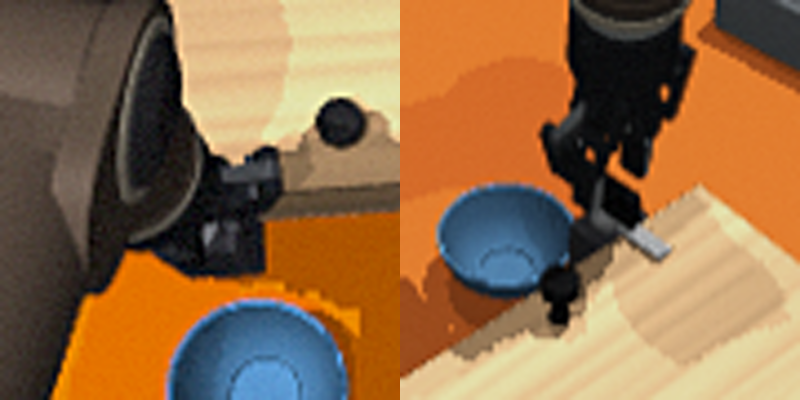

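Latch stays over after release (tongue over the lid edge at scene crop ~(645,240)). Rise further; joint 3 appears held at 81.

Request:
step_arm:
  targets:
    - {"x":0,"y":0,"z":0.012,"twist":0}
    - {"x":0,"y":0,"z":0.024,"twist":0}
    - {"x":0,"y":0,"z":0.036,"twist":0}
    - {"x":0,"y":0,"z":0.05,"twist":0}

```text
time: 48.95
ee_pos: [0.4134, 0.23, 0.2028]
tcp_rot: [[0.14, -0.99, -0.024], [-0.99, -0.139, -0.013], [0.009, 0.026, -1.0]]
wrist_force: [-0.1, -0.1, 0.7]
opening: 0.0427
```

```bash
python3 look.py l19 .42 .22 .15 45
```

```text
[0.4134 0.23   0.2028] yaw -82.0 z [-0.024 -0.013 -1.   ] F [-0.1 -0.1  0.7] op 0.0427 q [-94.  31.  82. 116. -33.  65. -79.] 48.95
```

Request:
step_arm:
  targets:
    - {"x":0.0,"y":0.0,"z":0.02,"twist":0.15}
    - {"x":0.02,"y":0.03,"z":0.05,"twist":0.3}
    - {"x":0.04,"y":0.08,"z":0.07,"twist":0.45}
    - {"x":0.06,"y":0.13,"z":0.07,"twist":0.6}
    - {"x":0.06,"y":0.17,"z":0.07,"twist":0.7}

```text
time: 49.68
ee_pos: [0.4749, 0.4022, 0.2728]
tcp_rot: [[0.748, -0.664, -0.011], [-0.664, -0.748, -0.023], [0.007, 0.024, -1.0]]
wrist_force: [0.4, 0.4, -0.9]
opening: 0.043
```

```bash
python3 look.py l20 .45 .2 .13 55; python3 jars.py 5
```

```text
[0.4749 0.4022 0.2728] yaw -41.6 z [-0.011 -0.023 -1.   ] F [ 0.4  0.4 -0.9] op 0.043 q [-85.  34.  64.  90. -30.  76. -59.] 49.675
[0.4727 0.4055 0.2716] yaw -41.3 49.775
top []
scene [([354.0, 187.4], 0.48)]
blobs t []
blobs s [([260.3, 317.5], [38, 26, 90], [0.594, -0.251])]
```

View pics/l20.png

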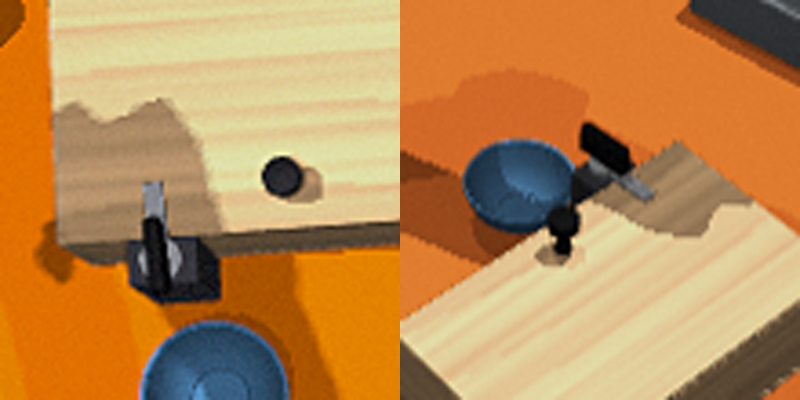

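View pics/js_5.png

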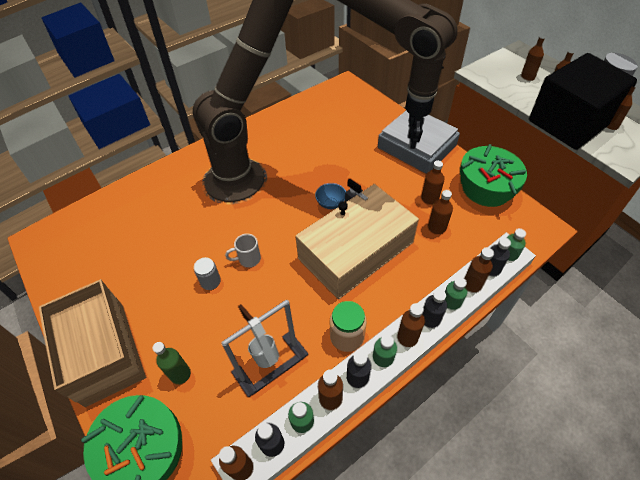

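View pics/jt_5.png

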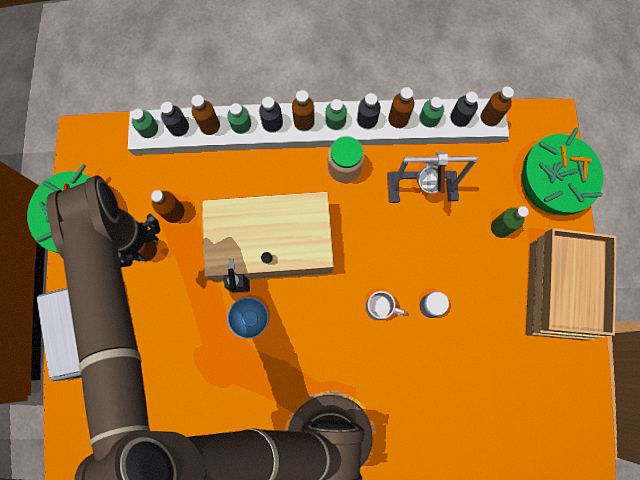

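Run:
```python
from h import *
a=cv2.imread('pics/js_4.png');S=snap('scene');b=S['color'][:,:,::-1]
f=lambda i:cv2.resize(i[280:400,210:320],(400,436),interpolation=cv2.INTER_CUBIC)
cv2.imwrite('pics/cmp.png',np.hstack([f(a),f(b)]))
```

```text
(no output)
```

View pics/cmp.png

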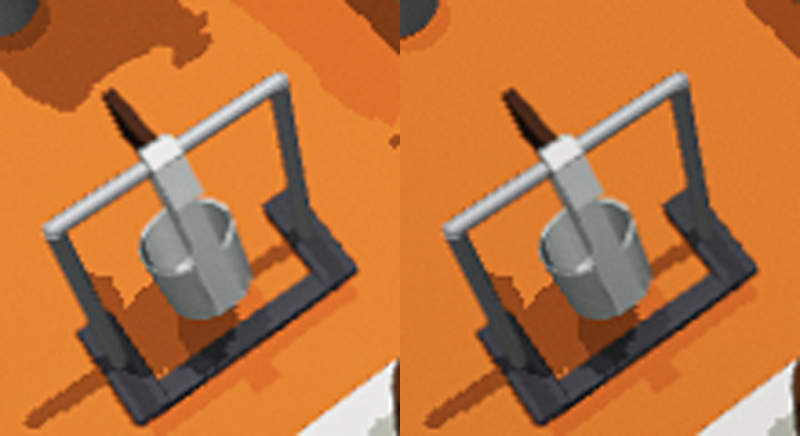

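```bash
python3 -c "
from h import *
s=telemetry.get_state();print(s['time'],s['wrist_force'],s['qd'].round(2));print(job.close_job())"
```

```text
50.025 [ 0.18534898 -0.16216169  0.92192773] [-0.09 -0.36 -0.05 -0.2  -0.09  0.03 -0.11]
the job is handed in; nothing more can be done
None
```

The job is done as asked and was handed in at about 50 s of the 210 s allowed.

- **Dipper:** I took it out of the chest, seated its crook on the rail, and lowered the grip until the dipper leaned at its free-hanging angle. Then I opened the fingers gradually. It hangs still; a picture from before the lid was closed and one taken just before hand-in look the same.
- **Jars:** All four present were stood upright in a row in the chest. The pictures showed them upright before the lid came down.
- **Lid:** I shut it, then pressed it down until the fingers stopped at 0.123 m, the height of a shut lid. It matched the shut outline in both views. That last press peaked at about 44 N at the fingertips, so the wrist stayed well under its limit.
- **Latch:** I turned it clockwise after the lid was shut. It stayed put when released, with the tongue over the lid edge. I measured only the gripper's turn, about 85° of the 86° to latched; that it snapped the rest is judged from the pictures.

**Bystanders:** I saw none of the bottles, wide jar, tin, mug or bowl moved in the last pictures, and I saw no jar knocked aside. At the end the arm was clear of everything with about 1 N on the wrist.

**Checks that disagreed:**
- My first hand-read pixels put points 5–10 mm too low; I corrected them with segmented centres.
- My estimate from the picture of how the dipper sat in the hand was about 6 mm off; the contact forces corrected it.
- Joint 3 came within about 1° of its limit during the latch turn and the first rise, but every reading stayed inside its range.

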